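# Fit charged cells into a tester's battery bay

### The arm

A 7-joint arm with a two-finger parallel gripper is mounted at the origin on the work surface. World frame = base frame: x ahead of the robot, y to its left, z up, the work surface at z = 0. Lengths are in mm, angles in rad, forces in N, time in s.
With the tool pointing down it reaches from about 425 to 875 mm from the base axis. Payload 4.7 kg.
Tool frame: the origin (TCP) lies midway between the tips of the shut fingers; the grasp point (between the pads) lies 19 mm behind it (bot.grip_point_offset is the distance from the TCP to the grasp point, in mm); z points along the fingers, y is the direction in which the jaws open and shut (so a half turn about z gives the same grasp; the last joint's range is limited). The gripper opens to 85 mm and grips with 20 to 120 N. Pads are 22 mm wide; open, the fingers measure 114 mm over their backs; the gripper's body (76 mm by 85 mm) begins 54 mm behind the grasp point. The pads swing forward as they close: fully open they stand 13 mm farther back than shut.
Start: joints at [1.247, 0.321, -0.07, 1.45, 0.023, 1.371, -0.057], TCP at [215.399, -613.293, 231.349] pointing down, gripper open.
Joint ranges: [-2.86, 2.86], [-0.3, 2.09], [-1.38, 1.24], [0.06, 2.45], [-1.56, 4.7], [0.09, 2.05], [-2.69, 2.69]. Speed limits (rad/s): [2.57, 2.57, 3.14, 3.14, 3.14, 3.14, 3.14].

### API

Orientations are given as a unit quaternion [w, x, y, z].
In Python, from plant import bot gives the robot as it stands.
- The arm moves only by the tool arm_command, never from a script. Its arguments are lists of equal length, an entry for each row: "translation": the shift along the tool's x, y, z in m, a list of three; "rotation": the turn, a rotation vector about the tool's x, y, z in units of 5 degrees (1.0 is 5 degrees), a list of three. A call has 1 to 10 rows; each row is the pose to reach, as a shift and turn from the pose commanded when the call began, along the tool's axes at that moment; what a row does not reach only later rows make up. A row lasts 1/12 s, in which the tool goes at most 41.7 mm and 7.16 degrees, less where a joint would pass 70% of its speed; a pose out of reach is approached as far as the arm can. A call with a gripper value outside its range is refused whole. "grip" is the closure, from 0 (fully open) to 1 (shut), set as the call begins (left out, the last holds). The fingers move at their own pace and stop on an object; "newtons" is the grip in N (left out, the last holds). Time passes only in rows, so rows that repeat a pose let the fingers close. It gives the time, the measured TCP pose, the force and the opening at its end, in the units of the state.
- bot.read_state(): the state, without advancing time (a new reading comes with each control period).
- bot.camera(name): name is "scene" or "top" or "wrist"; returns (picture, depth): 400x640x3 uint8, red, green, blue; 400x640 float32, mm along the optical axis (not along the pixel's ray), 0 where there is no reading.
- bot.get_calibration(name): a dict with "fov_y" (degrees; the focal length in pixels is half the picture's height over the tangent of half this angle, whatever the lens; pixels are square), "cx", "cy" (the principal point, pixels), "dist" ([k1, k2, p1, p2, k3] as OpenCV has them; the pictures are not rectified), "R" (3x3) and "t" (3): a world point X has camera coordinates R X + t. Camera axes: x right, y down, z forward; pixel columns grow to the right and rows downward; lengths in mm; the calibration is good to about 2 mm. A picture is of the moment at which its call begins: read the wrist's pose just before it. get_calibration takes no time and is no camera call; for the wrist camera it gives the pose at the moment of the call.
- bot.hand_in(): hands the job in, once; it reports no verdict.
The state is a dict: "t": time; "joint_positions": joint angles; "dq": joint speeds; "tau": joint torques, N m; "position": TCP position; "tcp_rot": TCP orientation; "wrist_force": force on the tool from outside, world axes, zero at the start; "moment": the same for the moment, N m; "gripper_width": opening from 0.0 (shut) to 1.0 (fully open).
Only numpy, scipy, OpenCV 4.12 (cv2) and the standard library are available. Lean on these libraries where they do the work, as an engineer would, in place of code of your own. Each camera call takes 0.05 s, during which the arm holds its last target. There are 200 camera calls.

### The job

Swing the charging tray's clear guard fully up and, holding its orange tab down, slide the tester's battery cover fully open, so that both stand open. Then lay every cell that is on the tray flat in a battery compartment of its own, centred on the yellow outline with its terminals towards the brass contacts; after that slide the cover fully shut until its catch clicks (tab up again), and lower the guard gently onto its stop. Leave the other things on the bench where they are.

Things in the scene. Friction and masses are not known exactly. Their poses are not given: they have to be found in the camera images.
- tester: blue test instrument fixed to the bench face down, 190 (x) x 214 (y) x 42 high; black rails along its y edges, 55 high. Origin: centre of underside, z up. Bay: x -90 to -4, y -96 to 96, floor at 10, split by dividers 8 high, 3 thick at y -32, 32. Per compartment, guide ribs 8 high, 20 to 24 either side of the seat in x, run beside the cell's ends only (more than 17 from the seat in y). +x half: solid, flat top.
- cover (a joint): grey battery cover, 92 (x) x 203 (y) x 5 thick, on the rails over the bay: travel in m along the tester's +x, 0 = shut, 0.086 = end stop, bay wholly uncovered. It has friction of about 1.5 N. A spring catch locks it shut while its tab is up: to open, hold the tab down (at least 4 mm) while sliding. It stays where it is left. When it is pushed shut the catch clicks home by itself against a ramp (about 5 N) in the last 15 mm, or the tab may be held down and let go at the end.
- tab (a joint): orange release tab on the cover: 0 = up, 0.005 = pressed fully down, in m; sprung, 2.4 N at the start to 5.4 N fully down.
- tab_top (a point): centre of the top of the release tab (38 along tester x, 44 along y); cover shut: tester x -47, y 0, 54.5 above the bench. It rides with the cover and stands 7 above it, 2 when pressed. Two grey ribs on the cover (60 along y, 7 thick, 3 above the tab's top) stand on its +x and -x sides, inner faces 37 from the centre: a fingertip between them can press the tab and push the cover either way.
- tray: white charging tray fixed to the bench, 195 (x, from -85 to +110 of its origin) x 230 (y), flat top 10 above the bench. Origin: on its underside, mid-width; z up. At its +x edge two hinge blocks (38 high above the plate, at y -90 and +90) and a ridge 18 high (x 97 to 109) stand up; otherwise no walls.
- guard (a joint): clear hinged guard over the tray: angle in rad, 0 = down on its stop, 1.65 = fully up at its stop (just past upright). Stiff friction hinge (0.4 N m): it stays at any angle. Its hinge axis runs along the tray's y at tray x +101, 48 above the bench; it lifts at its -x edge. Clear plate 183 x 226 x 4 with side skirts 8 deep, 48 above the bench when down. Mass 0.22 kg.
- guard_bar (a point): middle of the guard's red handle: a round bar 12 in diameter, 80 free length between posts, parallel to the hinge, near the guard's free edge. From the hinge, with the guard down, it is 177 towards the tray's -x and 44 up; it swings round the hinge with the guard. 38 clear below the bar's centre to the plate, so it can be pinched from above and turns between the fingers as the guard swings.
- cellA: block battery cell, dark with a green sleeve, 46 (x) x 26 (y) x 17 (z), 45 g, lying on the tray at the start. Origin at its centre; +x points to its two brass terminals (3 proud of that end). Absent in some runs.
- cellA_term (a point): terminal end of cell A: 24 along its +x from the centre
- cellB: block battery cell, dark with a green sleeve, 46 (x) x 26 (y) x 17 (z), 45 g, lying on the tray at the start. Origin at its centre; +x points to its two brass terminals (3 proud of that end). Absent in some runs.
- cellB_term (a point): terminal end of cell B: 24 along its +x from the centre
- cellC: block battery cell, dark with a green sleeve, 46 (x) x 26 (y) x 17 (z), 45 g, lying on the tray at the start. Origin at its centre; +x points to its two brass terminals (3 proud of that end). Absent in some runs.
- cellC_term (a point): terminal end of cell C: 24 along its +x from the centre
- seat0 (a point): centre of the yellow outline on the floor of battery compartment 0: tester x -47, y -64, 10 above the bench
- contact0 (a point): point on the floor of compartment 0 where the middle of the terminals belongs, beside the brass contacts: 24 along the tester's +y from seat0
- seat1 (a point): centre of the yellow outline on the floor of battery compartment 1: tester x -47, y 0, 10 above the bench
- contact1 (a point): point on the floor of compartment 1 where the middle of the terminals belongs, beside the brass contacts: 24 along the tester's +y from seat1
- seat2 (a point): centre of the yellow outline on the floor of battery compartment 2: tester x -47, y 64, 10 above the bench
- contact2 (a point): point on the floor of compartment 2 where the middle of the terminals belongs, beside the brass contacts: 24 along the tester's +y from seat2
- screwdriver: screwdriver, 160 long, lying on the bench. Bystander: leave alone.
- terminal1: small blue terminal block, 20 x 16 x 17. Bystander: leave alone.
- terminal2: small blue terminal block, 20 x 16 x 17. Bystander: leave alone.
- spool: metal spool, 56 diameter, 40 tall. Bystander: leave alone.
- fluxjar: amber jar with a black cap, 48 diameter, 55 tall. Bystander: leave alone.

How it is judged:
By the outcome, as a careful person would: the job done as asked, in the order asked, and still so for the second after the job is handed in, with the robot touching nothing.
Of cellA, cellB, cellC only 2 to 3 are there at a start; the rules pass over those that are not, and their reading is None.
At some moment in a run one of cellA, cellB, cellC may be knocked a few centimetres aside while the robot is not near it.
Once in a run the grip may slacken for a moment while it holds something.
It also fails if it takes over 208 s, if anything falls off the work surface, if the arm or the gripper's body presses on something with over 40 N, if the wrist force passes 120 N, or if a joint passes its speed limit or range.

## Working session

There is one attempt and no reset: what is moved stays moved. The work goes in short steps, Python scripts to look and compute and a tool call to move; the robot and the scene stay as the last step left them, time stands still between calls to the robot, and variables do not carry over. Pictures are saved under pics/ and viewed, about 12 in all and at most 16, crops included, and the job is handed in when it is done.

Besides the shell and the picture viewer there is one more tool, called after ">>>" as name(argument=value, ...), one argument or row to a line, values as JSON. arm_command: Moves the arm, as the interface text tells. Its arguments: {"type":"object","properties":{"translation":{"type":"array"},"rotation":{"type":"array"},"grip":{"type":"number"},"newtons":{"type":"number"}},"required":["translation","rotation"]}

```bash
mkdir -p pics; ls
cat > h.py <<'E'
import numpy as np, cv2
from plant import bot
from scipy.spatial.transform import Rotation as Rn
def shot(n, f=None):
    c=bot.get_calibration(n); im,d=bot.camera(n)
    if f: cv2.imwrite('pics/'+f+'.png', im[:,:,::-1])
    np.savez('last_%s.npz'%n, im=im,d=d,**{k:np.array(c[k]) for k in c})
    return c,im,d
def K(c):
    f=200/np.tan(np.radians(c['fov_y'])/2); return np.array([[f,0,c['cx']],[0,f,c['cy']],[0,0,1.]])
def ray(c,uv):
    uv=np.array(uv,float).reshape(-1,1,2)
    p=cv2.undistortPoints(uv,K(c),np.array(c['dist'],float)).reshape(-1,2)
    return np.c_[p,np.ones(len(p))]
def at_z(c,uv,z):
    R=np.array(c['R']);t=np.array(c['t']); r=ray(c,uv)@R; o=-R.T@t
    return o+r*((z-o[2])/r[:,2])[:,None]
def at_d(c,d,uv):
    R=np.array(c['R']);t=np.array(c['t']); r=ray(c,uv)
    dd=np.array([d[int(round(v)),int(round(u))] for u,v in uv])
    return (r*dd[:,None]-t)@R
def proj(c,X):
    R=np.array(c['R']);t=np.array(c['t'])
    return cv2.projectPoints(np.array(X,float).reshape(-1,3),cv2.Rodrigues(R)[0],t,K(c),np.array(c['dist'],float))[0].reshape(-1,2)
def Rt():
    s=bot.read_state(); q=s['tcp_rot']; return Rn.from_quat([q[1],q[2],q[3],q[0]]),np.array(s['position']),s
def go(p,yaw=None,Rgoal=None):
    "shift (m) and rotvec (5deg units) in tool frame to reach world p (mm); yaw= world angle of tool x, pointing down"
    R,x,s=Rt()
    if Rgoal is None: Rgoal=R if yaw is None else Rn.from_matrix(np.array([[np.cos(yaw),np.sin(yaw),0],[np.sin(yaw),-np.cos(yaw),0],[0,0,-1]]).T)
    print('T',np.round(R.inv().apply(np.array(p)-x)/1000,4),'R',np.round(np.degrees((R.inv()*Rgoal).as_rotvec())/5,3))
E
python3 - <<'E'
from h import *
for n in ['scene','top','wrist']:
    c,im,d=shot(n,n+'0'); print(n,c['fov_y'],c['cx'],c['cy'],c['dist'],np.round(c['R'],3).tolist(),np.round(c['t'],1))
print(bot.read_state()); print(Rt()[0].as_matrix().round(3))
E
```

```text
pics
scene 57.81068672540269 318.8791865416481 200.42834006757644 [0.02887647 0.         0.         0.         0.        ] [[-0.816, 0.579, 0.012], [0.346, 0.504, -0.792], [-0.464, -0.641, -0.611]] [ 484.1 -116.  1239. ]
top 46.36766232143884 311.99940400048337 199.46766790942573 [-0.08321016  0.          0.          0.          0.        ] [[0.009, -1.0, 0.006], [-0.997, -0.009, -0.071], [0.071, -0.005, -0.997]] [  -5.   574.4 1314.7]
wrist 59.507457847005625 320.0246749113434 199.32834478755393 [-0.04433402  0.          0.          0.          0.        ] [[0.332, -0.943, -0.002], [-0.903, -0.319, 0.287], [-0.271, -0.094, -0.958]] [-648.3  -39.4  380.6]
{'t': 0.15, 'joint_positions': array([ 1.24707833,  0.32167278, -0.07007089,  1.45139596,  0.02261178,
        1.37077489, -0.05690941]), 'dq': array([ 0.00098279, -0.00110473,  0.00049075, -0.00236904, -0.00058464,
        0.00064576, -0.00030826]), 'tau': array([ 4.36227529e-04, -4.94095552e+01, -3.82218473e-01, -3.14683378e+01,
        1.32413552e-02,  8.29136115e-03, -1.66629394e-05]), 'position': array([ 215.24245412, -612.90598962,  230.46101147]), 'tcp_rot': array([-7.11812169e-04,  9.85768143e-01,  1.68108990e-01, -1.72455361e-04]), 'wrist_force': array([ 0.32546975, -0.22330236,  0.15649536]), 'moment': array([0.01255839, 0.01516911, 0.00557147]), 'gripper_width': 0.9984146944091947}
[[ 0.943  0.331 -0.001]
 [ 0.331 -0.943  0.001]
 [-0.    -0.001 -1.   ]]
```

View pics/top0.png

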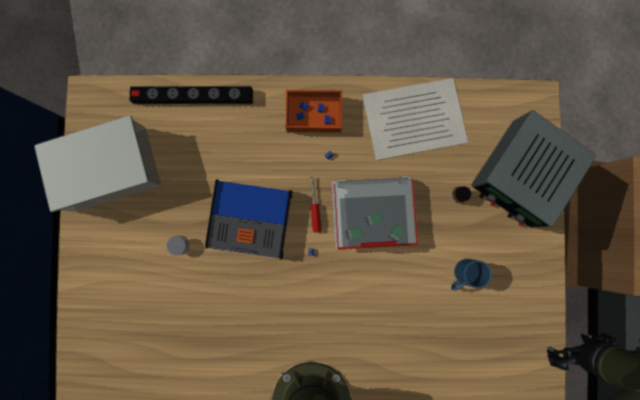

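View pics/scene0.png

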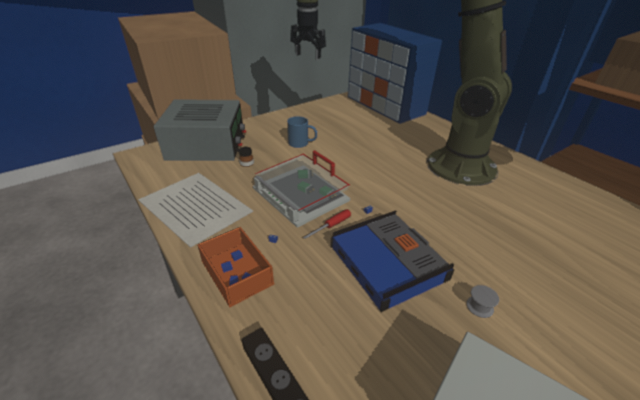

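The top view shows the tester at about (249,220), the tray with the guard down at (374,213), and three cells at (376,219), (355,233) and (397,233). I'll enlarge it for corners.

Run:
```python
import cv2
im=cv2.imread('pics/top0.png')[170:265,200:425]
im=cv2.resize(im,None,fx=3.5,fy=3.5,interpolation=cv2.INTER_CUBIC)
cv2.imwrite('pics/top0c.png',cv2.convertScaleAbs(im,alpha=1.6))
```

```text
(no output)
```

View pics/top0c.png

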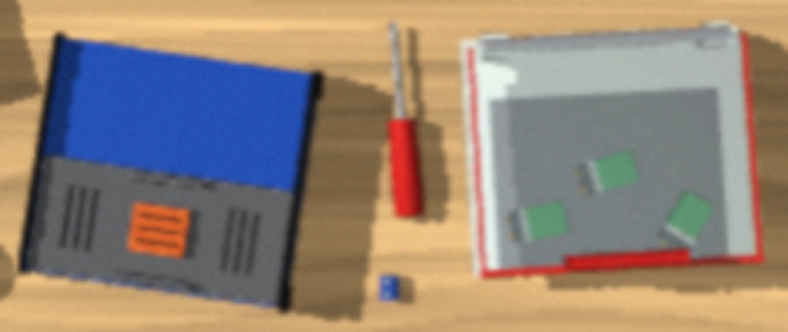

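Run:
```python
from h import *
c=bot.get_calibration('top')
px=lambda L:[(u/3.5+200-.36,v/3.5+170-.36) for u,v in L]
def fit(L,z,M):
    X=at_z(c,px(L),z)[:,:2]; M=np.array(M,float)
    a=M-M.mean(0);b=X-X.mean(0); th=np.arctan2((a[:,0]*b[:,1]-a[:,1]*b[:,0]).sum(),(a*b).sum())
    R=np.array([[np.cos(th),-np.sin(th)],[np.sin(th),np.cos(th)]]); t=X.mean(0)-R@M.mean(0)
    print('th',th,'o',t.round(1),'res',(X-(M@R.T+t)).round(1).tolist()); return th,t
fit([(62,37),(320,75),(287,307),(25,268)],55,[(95,107),(95,-107),(-95,-107),(-95,107)])
# guard plate corners: x from 101 to ~101-183
fit([(482,275),(762,262)],50,[(-82,113),(-82,-113)])
fit([(468,45),(482,275),(762,262),(742,28)],50,[(95,113),(-82,113),(-82,-113),(95,-113)])
fit([(565,263),(690,256)],92,[(-76,43),(-76,-43)])
# tab
print(at_z(c,px([(160,230)]),54.5))
# tray cells
for q in [(613,170),(545,220),(690,215)]: print(at_z(c,px([q]),27).round(1))
for k in [(582,178),(512,224),(672,243)]: print('term',at_z(c,px([k]),20).round(1))
```

```text
th -0.1349555998553587 o [517.  174.8] res [[-2.1, -2.1], [-1.9, 3.0], [2.2, 1.4], [1.8, -2.3]]
th 0.05246527869716739 o [ 524.9 -178.8] res [[0.0, -0.9], [-0.0, 0.9]]
th 0.06679277201191403 o [ 529.3 -176.8] res [[4.0, -1.4], [-2.8, -1.8], [-6.1, -0.1], [5.0, 3.2]]
th 0.06205384253651392 o [ 527.  -176.2] res [[-0.3, 5.4], [0.3, -5.4]]
[[470.3981006  184.47976927  54.5       ]]
[[ 522.1 -178.7   27. ]]
[[ 481.2 -123.4   27. ]]
[[ 486.1 -241.5   27. ]]
term [[ 515.6 -154.3   20. ]]
term [[477.7 -97.2  20. ]]
term [[ 463.2 -228.    20. ]]
```

Run:
```python
from h import *
go([440,-182,230],np.radians(93.4))
```

```text
T [ 0.3549 -0.3321  0.0009] R [-1.5000e-02 -1.0000e-02 -1.4809e+01]
```

>>> arm_command(
  translation=[
    [0.355, -0.332, 0.001],
    [0.355, -0.332, 0.001],
    [0.355, -0.332, 0.001],
    [0.355, -0.332, 0.001],
    [0.355, -0.332, 0.001],
    [0.355, -0.332, 0.001],
    [0.355, -0.332, 0.001],
    [0.355, -0.332, 0.001],
    [0.355, -0.332, 0.001],
    [0.355, -0.332, 0.001],
  ],
  rotation=[
    [0, 0, -14.8],
    [0, 0, -14.8],
    [0, 0, -14.8],
    [0, 0, -14.8],
    [0, 0, -14.8],
    [0, 0, -14.8],
    [0, 0, -14.8],
    [0, 0, -14.8],
    [0, 0, -14.8],
    [0, 0, -14.8],
  ],
)

```text
t: 0.98
position: [408.5, -242.0, 230.4]
tcp_rot: [0.0, 0.699, 0.715, -0.0]
wrist_force: [0.1, -0.3, 0.1]
gripper_width: 1.004
```

Run:
```python
from h import *
go([440,-182,230],np.radians(93.4)); print(Rt()[2])
```

```text
T [0.0592 0.0329 0.0004] R [-0.002  0.006 -0.418]
{'t': 0.9833, 'joint_positions': array([ 0.94179192, -0.03817983, -0.44857504,  1.85497713, -0.01649003,
        1.32091601,  0.52047675]), 'dq': array([-0.50080778, -0.08979215, -0.50450082,  0.07572656, -0.05730292,
       -0.00897617,  0.50827075]), 'tau': array([  2.84159236, -26.97497785,   1.96630888, -30.45298934,
         0.09165395,   0.30776337,  -0.50292961]), 'position': array([ 408.49528982, -241.95524902,  230.39342199]), 'tcp_rot': array([ 1.46020699e-04,  6.98964505e-01,  7.15156300e-01, -2.58065864e-04]), 'wrist_force': array([ 0.12699952, -0.29485626,  0.12522781]), 'moment': array([-0.0272111 , -0.07413482,  0.04892146]), 'gripper_width': 1.0044141675666127}
```

>>> arm_command(
  translation=[
    [0.057, 0.033, 0],
    [0.057, 0.033, 0],
    [0.057, 0.033, 0],
    [0.057, 0.033, 0],
    [0.057, 0.033, 0],
  ],
  rotation=[
    [0, 0, -0.4],
    [0, 0, -0.4],
    [0, 0, -0.4],
    [0, 0, -0.4],
    [0, 0, -0.4],
  ],
)

```text
t: 1.4
position: [439.7, -187.2, 230.2]
tcp_rot: [-0.0, 0.689, 0.725, -0.0]
wrist_force: [0.2, -0.3, -0.4]
gripper_width: 1.002
```

Run:
```python
from h import *
c,im,d=shot('wrist','w1'); print(Rt()[1])
```

```text
[ 439.46299469 -187.70964411  230.20362694]
```

View pics/w1.png

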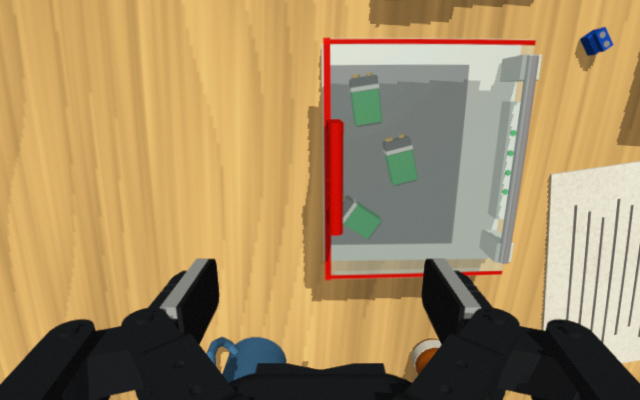

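The wrist view shows the bar from (335,121) to (336,235), guard edge corners at (327,41) and (327,277), and three cells at (366,100), (400,160) and (361,218).

Run:
```python
from h import *
c=bot.get_calibration('wrist')
B=at_z(c,[(335,121),(336,235)],96); E=at_z(c,[(327,41),(327,277)],50)
for X in (B,E):
    v=X[0]-X[1]; print(X.round(1).tolist(),X.mean(0).round(1),'yaw',np.degrees(np.arctan2(v[1],v[0])),np.linalg.norm(v))
go([B[:,0].mean(),B[:,1].mean(),130],np.radians(93.4))
```

```text
[[447.2, -133.2, 96.0], [454.1, -228.8, 96.0]] [ 450.7 -181.    96. ] yaw 94.11042909104356 95.82088225895784
[[438.2, -69.1, 50.0], [450.9, -295.2, 50.0]] [ 444.6 -182.1   50. ] yaw 93.22379281335293 226.48771730114896
T [0.0062 0.0116 0.1002] R [-0.008  0.003 -0.11 ]
```

>>> arm_command(
  translation=[
    [0.006, 0.0116, 0.05],
    [0.006, 0.0116, 0.08],
    [0.006, 0.0116, 0.1],
    [0.006, 0.0116, 0.125],
    [0.006, 0.0116, 0.15],
    [0.006, 0.0116, 0.157],
    [0.006, 0.0116, 0.157],
    [0.006, 0.0116, 0.157],
  ],
  rotation=[
    [0, 0, 0],
    [0, 0, 0],
    [0, 0, 0],
    [0, 0, 0],
    [0, 0, 0],
    [0, 0, 0],
    [0, 0, 0],
    [0, 0, 0],
  ],
)

```text
t: 2.12
position: [451.5, -180.7, 74.0]
tcp_rot: [0.0, 0.689, 0.725, 0.0]
wrist_force: [0.4, -0.0, 0.5]
gripper_width: 1.003
```

>>> arm_command(
  translation=[
    [0, 0, 0],
    [0, 0, 0],
    [0, 0, 0],
    [0, 0, 0],
    [0, 0, 0],
    [0, 0, 0],
    [0, 0, 0],
    [0, 0, 0],
  ],
  rotation=[
    [0, 0, 0],
    [0, 0, 0],
    [0, 0, 0],
    [0, 0, 0],
    [0, 0, 0],
    [0, 0, 0],
    [0, 0, 0],
    [0, 0, 0],
  ],
  grip=1,
  newtons=30,
)

```text
t: 2.78
position: [451.7, -179.8, 73.7]
tcp_rot: [0.0, 0.688, 0.725, 0.0]
wrist_force: [-0.3, -1.4, 1.8]
gripper_width: 0.132
```

Run:
```python
from h import *
R,p,s=Rt(); print(p,s['wrist_force'],s['gripper_width'])
r=np.hypot(177,44);f=np.arctan2(44,-177)
for a in np.linspace(0,1.65,16):
    print(round(a,2),(np.array([r*np.cos(f-a)+177,-(r*np.sin(f-a)-44)])/1000).round(4))
```

```text
[ 451.74278942 -179.82803794   73.68227236] [-0.32724134 -1.36019433  1.80984706] 0.1323501143916647
0.0 [ 0. -0.]
0.11 [ 0.0059 -0.0192]
0.22 [ 0.0139 -0.0376]
0.33 [ 0.0238 -0.055 ]
0.44 [ 0.0356 -0.0712]
0.55 [ 0.0491 -0.086 ]
0.66 [ 0.0641 -0.0993]
0.77 [ 0.0806 -0.1108]
0.88 [ 0.0981 -0.1205]
0.99 [ 0.1167 -0.1281]
1.1 [ 0.1359 -0.1337]
1.21 [ 0.1557 -0.1371]
1.32 [ 0.1757 -0.1384]
1.43 [ 0.1957 -0.1374]
1.54 [ 0.2155 -0.1343]
1.65 [ 0.2349 -0.129 ]
```

>>> arm_command(
  translation=[
    [0, 0.0028, -0.0097],
    [0, 0.0059, -0.0192],
    [0, 0.0097, -0.0285],
    [0, 0.0139, -0.0376],
    [0, 0.0238, -0.055],
    [0, 0.0356, -0.0712],
    [0, 0.0491, -0.086],
    [0, 0.0641, -0.0993],
    [0, 0.0641, -0.0993],
  ],
  rotation=[
    [0, 0, 0],
    [0, 0, 0],
    [0, 0, 0],
    [0, 0, 0],
    [0, 0, 0],
    [0, 0, 0],
    [0, 0, 0],
    [0, 0, 0],
    [0, 0, 0],
  ],
)

```text
t: 3.53
position: [518.3, -175.7, 175.4]
tcp_rot: [0.001, 0.688, 0.726, 0.001]
wrist_force: [-0.1, -0.1, 0.3]
gripper_width: 0.125
```

>>> arm_command(
  translation=[
    [0, 0.008, -0.006],
    [0, 0.0165, -0.0115],
    [0, 0.034, -0.0212],
    [0, 0.0526, -0.0288],
    [0, 0.0718, -0.0344],
    [0, 0.0916, -0.0378],
    [0, 0.1116, -0.0391],
    [0, 0.1316, -0.0381],
    [0, 0.1316, -0.0381],
  ],
  rotation=[
    [0, 0, 0],
    [0, 0, 0],
    [0, 0, 0],
    [0, 0, 0],
    [0, 0, 0],
    [0, 0, 0],
    [0, 0, 0],
    [0, 0, 0],
    [0, 0, 0],
  ],
)

```text
t: 4.28
position: [649.4, -167.8, 211.5]
tcp_rot: [-0.0, 0.688, 0.726, 0.001]
wrist_force: [2.6, 2.6, 3.4]
gripper_width: 0.124
```

>>> arm_command(
  translation=[
    [0, 0.01, 0.0015],
    [0, 0.0198, 0.0031],
    [0, 0.0295, 0.0055],
    [0, 0.0392, 0.0084],
    [0, 0.0412, 0.009],
    [0, 0.0412, 0.009],
  ],
  rotation=[
    [0, 0, 0],
    [0, 0, 0],
    [0, 0, 0],
    [0, 0, 0],
    [0, 0, 0],
    [0, 0, 0],
  ],
)

```text
t: 4.78
position: [685.1, -165.9, 202.9]
tcp_rot: [-0.003, 0.688, 0.725, -0.002]
wrist_force: [-9.9, 4.3, 8.5]
gripper_width: 0.126
```

>>> arm_command(
  translation=[
    [0, 0, 0],
    [0, 0, 0],
    [0, 0, 0],
    [0, 0, 0],
    [0, 0, 0],
  ],
  rotation=[
    [0, 0, 0],
    [0, 0, 0],
    [0, 0, 0],
    [0, 0, 0],
    [0, 0, 0],
  ],
  grip=0.65,
)

```text
t: 5.2
position: [687.9, -168.0, 201.7]
tcp_rot: [0.0, 0.689, 0.725, -0.0]
wrist_force: [-0.4, 0.5, -0.6]
gripper_width: 0.353
```

>>> arm_command(
  translation=[
    [0, 0, -0.02],
    [0, 0, -0.04],
    [0, 0, -0.07],
    [0, 0, -0.07],
    [0, 0, -0.07],
  ],
  rotation=[
    [0, 0, 0],
    [0, 0, 0],
    [0, 0, 0],
    [0, 0, 0],
    [0, 0, 0],
  ],
)

```text
t: 5.62
position: [689.1, -167.6, 274.4]
tcp_rot: [0.002, 0.689, 0.725, 0.001]
wrist_force: [0.9, -0.5, -0.3]
gripper_width: 0.352
```

Run:
```python
from h import *
R,p,s=Rt(); print(p,s['wrist_force'],s['gripper_width'],s['joint_positions'])
c,im,d=shot('scene'); a=cv2.resize(im[120:280,220:480,::-1],None,fx=3,fy=3,interpolation=cv2.INTER_CUBIC); cv2.imwrite('pics/s1.png',a)
go([470,-184,290],np.radians(93.4))
```

```text
[ 689.14955432 -167.5881596   274.35022545] [ 0.88812719 -0.46237833 -0.33689789] 0.351587587139504 [ 0.5656781   0.4871635  -0.55569174  1.20020392  0.25071142  1.51576655
  0.10248535]
T [-0.0051 -0.2188 -0.0179] R [ 0.012  0.007 -0.087]
```

View pics/s1.png

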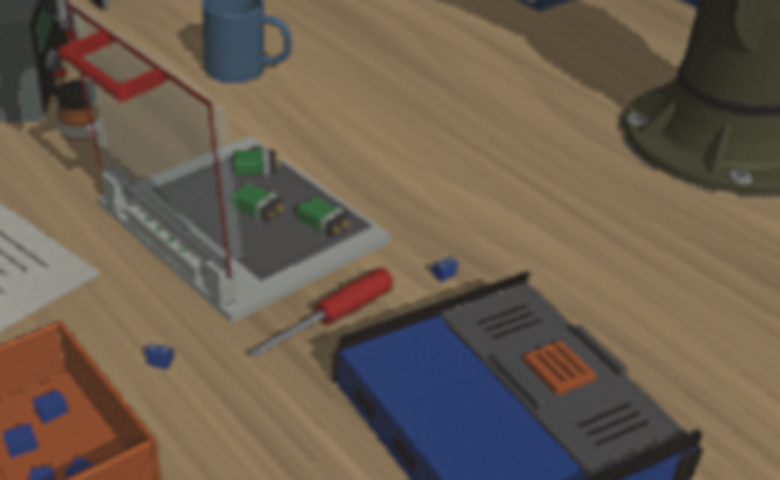

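The guard stands up and three cells are on the tray. Next is the cover, starting with a wrist look at the tester.

Run:
```python
from h import *
go([460,90,270],np.radians(82.3))
```

```text
T [ 0.2691 -0.2147  0.002 ] R [0.013 0.005 2.133]
```

>>> arm_command(
  translation=[
    [0.269, -0.215, 0.002],
    [0.269, -0.215, 0.002],
    [0.269, -0.215, 0.002],
    [0.269, -0.215, 0.002],
    [0.269, -0.215, 0.002],
    [0.269, -0.215, 0.002],
    [0.269, -0.215, 0.002],
    [0.269, -0.215, 0.002],
    [0.269, -0.215, 0.002],
    [0.269, -0.215, 0.002],
  ],
  rotation=[
    [0, 0, 2.1],
    [0, 0, 2.1],
    [0, 0, 2.1],
    [0, 0, 2.1],
    [0, 0, 2.1],
    [0, 0, 2.1],
    [0, 0, 2.1],
    [0, 0, 2.1],
    [0, 0, 2.1],
    [0, 0, 2.1],
  ],
  grip=1,
)

```text
t: 6.5
position: [456.8, 93.0, 269.2]
tcp_rot: [0.0, 0.75, 0.661, -0.001]
wrist_force: [0.1, 0.3, -0.3]
gripper_width: -0.001
```

>>> arm_command(
  translation=[
    [0, 0, 0],
    [0, 0, 0],
    [0, 0, 0],
  ],
  rotation=[
    [0, 0, 0],
    [0, 0, 0],
    [0, 0, 0],
  ],
)

```text
t: 6.75
position: [460.1, 88.4, 269.2]
tcp_rot: [-0.001, 0.753, 0.658, -0.0]
wrist_force: [-0.1, 0.6, 1.1]
gripper_width: -0.002
```

Run:
```python
from h import *
c,im,d=shot('wrist','w2'); print(Rt()[1],Rt()[2]['gripper_width'])
```

```text
[460.05856021  88.54664893 269.30376278] -0.001398960831395725
```

View pics/w2.png

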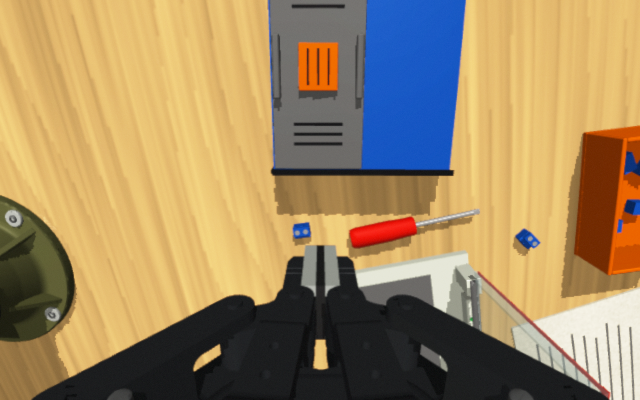

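The tab's top is centred at about (318,66), its ribs at (277,66) and (360,66), and the rail's outer edge runs (272,174)–(453,174).

Run:
```python
from h import *
c,im,d=shot('wrist')
m=cv2.inRange(im,(200,70,0),(255,160,60)); m[:,500:]=0
n,l,s,ce=cv2.connectedComponentsWithStats(m); i=1+np.argmax(s[1:,4])
T=cv2.boxPoints(cv2.minAreaRect(np.argwhere(l==i)[:,::-1].astype(np.float32))); print(T)
print('tab',at_z(c,T,54.5).round(1).tolist(),at_z(c,T,54.5).mean(0))
E=at_z(c,[(272,172),(453,173)],55); v=E[1]-E[0]; print(E.round(1),np.degrees(np.arctan2(v[1],v[0])),np.linalg.norm(v))
r=at_z(c,[(280,68),(357,68)],57.5); print('rib inner',r.round(1))
# depth estimate of cover
print(at_d(c,d,[(318,66),(318,115),(400,100)]).round(1))
```

```text
[[299.  43.]
 [337.  43.]
 [337.  89.]
 [299.  89.]]
tab [[454.8, 211.9, 54.5], [490.8, 207.1, 54.5], [485.7, 165.1, 54.5], [448.6, 170.1, 54.5]] [469.96959146 188.55283702  54.5       ]
[[408.2  91.5  55. ]
 [596.8  65.4  55. ]] -7.869629584756313 190.34853402874705
rib inner [[433.5 191.7  57.5]
 [506.9 181.9  57.5]]
[[470.  188.6  57.4]
 [463.7 142.5  49.7]
 [548.9 146.2  43.3]]
```

Run:
```python
from h import *
go([488.5,183.5,75],np.radians(82.2))
```

```text
T [0.0975 0.0159 0.1944] R [-0.014 -0.007  0.029]
```

>>> arm_command(
  translation=[
    [0.0975, 0.016, 0.05],
    [0.0975, 0.016, 0.1],
    [0.0975, 0.016, 0.15],
    [0.0975, 0.016, 0.18],
    [0.0975, 0.016, 0.194],
    [0.0975, 0.016, 0.194],
    [0.0975, 0.016, 0.194],
    [0.0975, 0.016, 0.194],
  ],
  rotation=[
    [0, 0, 0],
    [0, 0, 0],
    [0, 0, 0],
    [0, 0, 0],
    [0, 0, 0],
    [0, 0, 0],
    [0, 0, 0],
    [0, 0, 0],
  ],
)

```text
t: 7.52
position: [487.5, 184.2, 74.9]
tcp_rot: [-0.001, 0.752, 0.659, -0.001]
wrist_force: [-0.2, 0.4, 0.6]
gripper_width: 0.005
```

Run:
```python
from h import *
c,im,d=shot('wrist','w3'); print(Rt()[1],Rt()[2]['wrist_force'])
go([488.5,183.5,50],np.radians(82.2))
```

```text
[488.86601276 184.43041029  76.50228164] [ 0.19333076 -0.00702991  0.31310174]
T [-0.001  -0.0002  0.0265] R [ 0.    -0.008  0.046]
```

View pics/w3.png

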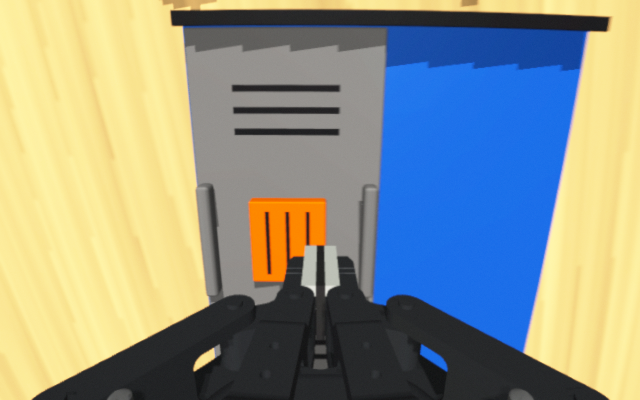

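>>> arm_command(
  translation=[
    [0, -0.01, 0.01],
    [0, -0.01, 0.018],
    [0, -0.01, 0.024],
    [0, -0.01, 0.028],
    [0, -0.01, 0.028],
    [0, -0.01, 0.028],
  ],
  rotation=[
    [0, 0, 0],
    [0, 0, 0],
    [0, 0, 0],
    [0, 0, 0],
    [0, 0, 0],
    [0, 0, 0],
  ],
)

```text
t: 8.07
position: [480.4, 185.4, 49.5]
tcp_rot: [0.001, 0.752, 0.659, 0.001]
wrist_force: [-0.6, -1.7, 6.7]
gripper_width: -0.004
```

>>> arm_command(
  translation=[
    [0, 0, 0.002],
    [0, 0, 0.003],
    [0, 0.003, 0.003],
    [0, 0.006, 0.003],
    [0, 0.01, 0.003],
    [0, 0.015, 0.003],
    [0, 0.02, 0.003],
    [0, 0.02, 0.003],
  ],
  rotation=[
    [0, 0, 0],
    [0, 0, 0],
    [0, 0, 0],
    [0, 0, 0],
    [0, 0, 0],
    [0, 0, 0],
    [0, 0, 0],
    [0, 0, 0],
  ],
)

```text
t: 8.73
position: [503.7, 182.3, 49.3]
tcp_rot: [0.003, 0.753, 0.658, 0.003]
wrist_force: [0.7, -3.9, 19.2]
gripper_width: -0.002
```

Run:
```python
from h import *
c,im,d=shot('wrist'); print(Rt()[1],Rt()[2]['wrist_force'])
m=cv2.inRange(im,(200,70,0),(255,160,60)); print(np.argwhere(m)[:,1].min(),np.argwhere(m)[:,1].max())
g=im[215,150:450]; print(g[::6].tolist())
go([488.5,183.5,50],np.radians(82.2))
```

```text
[503.69526661 182.33820281  49.32588441] [-0.05079487 -3.56555902 20.0175974 ]
257 343
[[31, 118, 236], [12, 40, 87], [13, 39, 88], [15, 40, 89], [13, 40, 90], [13, 42, 95], [31, 35, 45], [40, 38, 40], [147, 147, 142], [137, 135, 132], [58, 58, 56], [148, 146, 141], [149, 145, 142], [149, 147, 141], [149, 147, 143], [148, 145, 142], [149, 147, 143], [148, 146, 142], [195, 134, 104], [226, 129, 68], [226, 129, 67], [226, 128, 69], [227, 130, 69], [227, 130, 70], [228, 131, 69], [229, 132, 68], [229, 131, 68], [230, 134, 71], [230, 133, 71], [230, 132, 70], [231, 134, 71], [231, 134, 70], [217, 132, 84], [148, 146, 142], [148, 146, 143], [147, 146, 142], [149, 146, 142], [148, 146, 142], [148, 145, 142], [122, 119, 117], [100, 98, 95], [145, 144, 139], [139, 137, 134], [30, 114, 235], [27, 114, 235], [29, 114, 235], [29, 114, 235], [27, 114, 235], [29, 114, 236], [29, 114, 235]]
T [-0.0009 -0.0152 -0.0008] R [ 0.11  -0.003  0.03 ]
```

>>> arm_command(
  translation=[
    [0, 0.007, 0],
    [0, 0.014, 0],
    [0, 0.021, 0],
    [0, 0.028, 0],
    [0, 0.035, 0],
    [0, 0.042, 0],
    [0, 0.049, 0],
    [0, 0.055, 0],
    [0, 0.06, 0],
    [0, 0.06, 0],
  ],
  rotation=[
    [0, 0, 0],
    [0, 0, 0],
    [0, 0, 0],
    [0, 0, 0],
    [0, 0, 0],
    [0, 0, 0],
    [0, 0, 0],
    [0, 0, 0],
    [0, 0, 0],
    [0, 0, 0],
  ],
)

```text
t: 9.62
position: [563.0, 174.2, 49.4]
tcp_rot: [0.003, 0.753, 0.658, 0.003]
wrist_force: [0.7, -4.6, 16.4]
gripper_width: -0.001
```

>>> arm_command(
  translation=[
    [0, 0.003, 0],
    [0, 0.006, 0],
    [0, 0.009, 0],
    [0, 0.009, 0],
  ],
  rotation=[
    [0, 0, 0],
    [0, 0, 0],
    [0, 0, 0],
    [0, 0, 0],
  ],
)

```text
t: 9.95
position: [565.1, 174.0, 49.1]
tcp_rot: [0.0, 0.752, 0.659, -0.003]
wrist_force: [-16.6, -5.3, 31.4]
gripper_width: 0.003
```

>>> arm_command(
  translation=[
    [0, -0.002, -0.005],
    [0, -0.002, -0.02],
    [0, -0.002, -0.05],
    [0, -0.002, -0.08],
    [0, -0.002, -0.08],
  ],
  rotation=[
    [0, 0, 0],
    [0, 0, 0],
    [0, 0, 0],
    [0, 0, 0],
    [0, 0, 0],
  ],
)

```text
t: 10.37
position: [568.7, 175.8, 131.5]
tcp_rot: [0.003, 0.752, 0.659, 0.005]
wrist_force: [0.4, 0.9, 0.5]
gripper_width: -0.003
```

Run:
```python
from h import *
print(Rt()[1]); go([455,70,250],np.radians(82.2))
```

```text
[568.71378588 175.76825371 131.52659179]
T [-0.1194 -0.0976 -0.1199] R [ 0.12  -0.041  0.047]
```

>>> arm_command(
  translation=[
    [-0.119, -0.098, -0.12],
    [-0.119, -0.098, -0.12],
    [-0.119, -0.098, -0.12],
    [-0.119, -0.098, -0.12],
    [-0.119, -0.098, -0.12],
    [-0.119, -0.098, -0.12],
    [-0.119, -0.098, -0.12],
    [-0.119, -0.098, -0.12],
  ],
  rotation=[
    [0.12, -0.04, 0.04],
    [0.12, -0.04, 0.04],
    [0.12, -0.04, 0.04],
    [0.12, -0.04, 0.04],
    [0.12, -0.04, 0.04],
    [0.12, -0.04, 0.04],
    [0.12, -0.04, 0.04],
    [0.12, -0.04, 0.04],
  ],
  grip=0,
)

```text
t: 11.03
position: [452.2, 69.6, 244.8]
tcp_rot: [-0.002, 0.753, 0.658, -0.004]
wrist_force: [-1.2, 0.1, -0.7]
gripper_width: 1.0
```

Run:
```python
from h import *
c,im,d=shot('wrist'); print(Rt()[1])
cv2.imwrite('pics/w4.png',cv2.resize(im[0:250,180:560,::-1],None,fx=2,fy=2,interpolation=cv2.INTER_CUBIC))
go([490,-265,250],np.radians(93.4))
```

```text
[451.90446467  70.00886923 244.25950415]
T [-0.327   0.0824 -0.0056] R [-0.129  0.023 -2.212]
```

View pics/w4.png

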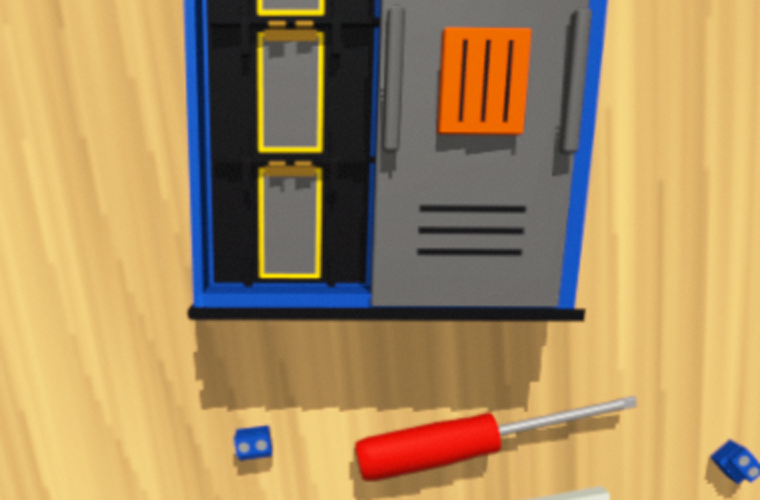

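Cover fully open. Seat 0's outline is at crop (260–320, 168–277) and seat 1's at (258–323, 30–152), with brass contacts on the +y end.

Run:
```python
from h import *
c=dict(np.load('last_wrist.npz')); 
f=lambda L:[(u/2+180-.25,v/2-.25) for u,v in L]
S=[]
for q in ([(260,168),(321,168),(320,278),(259,278)],[(258,31),(323,31),(322,152),(258,152)]):
    X=at_z(c,f(q),10); S.append(X.mean(0)); print(X.round(1).tolist(),X.mean(0).round(1))
v=S[1]-S[0]; print(np.linalg.norm(v),np.degrees(np.arctan2(v[1],v[0])))
print('tab',at_z(c,f([(485,80)]),54.5), 'rail',at_z(c,f([(190,308),(585,312)]),55))
print(at_d(c,c['d'],f([(290,222),(290,90),(470,180)])).round(1))
```

```text
[[449.4, 154.6, 10.0], [480.7, 150.4, 10.0], [473.4, 94.2, 10.0], [440.9, 98.5, 10.0]] [461.1 124.4  10. ]
[[457.6, 219.1, 10.0], [489.4, 214.8, 10.0], [482.1, 158.1, 10.0], [449.5, 162.5, 10.0]] [469.6 188.6  10. ]
64.79948917720742 82.41537529781549
tab [[555.03700031 177.2993203   54.5       ]] rail [[408.44105431  93.97112061  55.        ]
 [597.20581801  67.24279194  55.        ]]
[[461.2 125.6  12.9]
 [469.7 189.6  11.9]
 [547.1 135.3  48.6]]
```

Run:
```python
from h import *
for n in ['top','scene','wrist']:
    c,im,d=shot(n)
    hsv=cv2.cvtColor(im,cv2.COLOR_RGB2HSV)
    g=bot.get_calibration(n)
    P=proj(c,[[555,176,54.5],[469,186,10],[461,122,10]])
    for nm,lo,hi,z,p in (('tab',(6,170,120),(16,255,255),54.5,P[0]),('yel',(22,150,90),(34,255,255),10,P[1])):
        m=cv2.inRange(hsv,lo,hi); w=np.zeros_like(m); r=45 if n!='wrist' else 400
        u,v=p.astype(int); w[max(0,v-r):v+r,max(0,u-r):u+r]=1; m*=w
        k,l,s,ce=cv2.connectedComponentsWithStats(m,connectivity=8)
        for i in range(1,k):
            if s[i,4]>8: print(n,nm,s[i].tolist(),ce[i].round(1),'box',at_z(c,[(s[i,0]+(s[i,2]-1)/2,s[i,1]+(s[i,3]-1)/2)],z).round(1),'cent',at_z(c,[ce[i]],z).round(1))
```

```text
top tab [242, 198, 16, 15, 156] [249.4 204.8] box [[554.9 174.4  54.5]] cent [[555.3 174.8  54.5]]
scene tab [366, 250, 22, 13, 62] [376.6 257.1] box [[562.  181.8  54.5]] cent [[564.1 184.5  54.5]]
wrist tab [401, 15, 47, 54, 2094] [423.6  41. ] box [[554.9 176.7  54.5]] cent [[554.6 177.2  54.5]]
wrist tab [600, 115, 40, 150, 467] [615.4 169.5] box [[746.3  15.6  54.5]] cent [[739.7  37.1  54.5]]
wrist tab [610, 139, 2, 11, 13] [610.2 143.5] box [[732.   63.6  54.5]] cent [[731.6  64.1  54.5]]
wrist tab [604, 190, 3, 20, 22] [604.7 199.3] box [[732.    6.8  54.5]] cent [[731.7   7.   54.5]]
wrist tab [603, 212, 1, 9, 9] [603. 216.] box [[731.8 -11.1  54.5]] cent [[731.8 -11.1  54.5]]
wrist tab [362, 240, 9, 2, 9] [366.  240.9] box [[485.8  -6.1  54.5]] cent [[485.7  -6.5  54.5]]
wrist tab [636, 263, 4, 9, 17] [638.4 267.9] box [[778.2 -76.8  54.5]] cent [[779.4 -78.1  54.5]]
wrist yel [310, 0, 35, 9, 143] [327.2   5.8] box [[475.2 227.6  10. ]] cent [[475.2 226.   10. ]]
wrist yel [310, 17, 34, 61, 463] [326.4  52.3] box [[469.7 188.5  10. ]] cent [[468.9 183.5  10. ]]
wrist yel [311, 85, 32, 56, 394] [326.7 117.6] box [[461.5 124.5  10. ]] cent [[461.1 119.3  10. ]]
```

Run:
```python
from h import *
go([480,-285,230],np.radians(93.4))
```

```text
T [-0.3483  0.0754  0.0138] R [-0.148  0.016 -2.204]
```

>>> arm_command(
  translation=[
    [-0.348, 0.075, 0.014],
    [-0.348, 0.075, 0.014],
    [-0.348, 0.075, 0.014],
    [-0.348, 0.075, 0.014],
    [-0.348, 0.075, 0.014],
    [-0.348, 0.075, 0.014],
    [-0.348, 0.075, 0.014],
    [-0.348, 0.075, 0.014],
    [-0.348, 0.075, 0.014],
    [-0.348, 0.075, 0.014],
  ],
  rotation=[
    [-0.15, 0, -2.2],
    [-0.15, 0, -2.2],
    [-0.15, 0, -2.2],
    [-0.15, 0, -2.2],
    [-0.15, 0, -2.2],
    [-0.15, 0, -2.2],
    [-0.15, 0, -2.2],
    [-0.15, 0, -2.2],
    [-0.15, 0, -2.2],
    [-0.15, 0, -2.2],
  ],
)

```text
t: 12.07
position: [477.3, -293.1, 228.7]
tcp_rot: [0.001, 0.69, 0.724, -0.001]
wrist_force: [-1.8, -1.0, 0.3]
gripper_width: 0.999
```

>>> arm_command(
  translation=[
    [0, 0, 0],
    [0, 0, 0],
    [0, 0, 0],
  ],
  rotation=[
    [0, 0, 0],
    [0, 0, 0],
    [0, 0, 0],
  ],
)

```text
t: 12.32
position: [479.7, -283.6, 230.8]
tcp_rot: [0.001, 0.685, 0.728, 0.0]
wrist_force: [-0.6, 0.4, -0.3]
gripper_width: 1.003
```

```bash
cat >> h.py <<'E'
def cells(c,im,z=27):
    "green sleeves: centre of top face of sleeve + long axis"
    h=cv2.cvtColor(im,cv2.COLOR_RGB2HSV); m=cv2.inRange(h,(50,70,60),(85,255,255))
    k,l,s,ce=cv2.connectedComponentsWithStats(m); out=[]
    for i in range(1,k):
        if s[i,4]>250:
            b=cv2.boxPoints(cv2.minAreaRect(np.argwhere(l==i)[:,::-1].astype(np.float32)))
            X=at_z(c,b,z)[:,:2]; e=[X[1]-X[0],X[2]-X[1]]; L=[np.linalg.norm(a) for a in e]
            a=e[int(np.argmax(L))]; print(ce[i].round(0),'c',X.mean(0).round(1),'len',np.round(sorted(L),1),'yaw',np.degrees(np.arctan2(a[1],a[0])).round(1)); out.append(X.mean(0))
    return out
E
python3 - <<'E'
from h import *
c,im,d=shot('wrist'); print(Rt()[1]); cells(c,im)
cv2.imwrite('pics/w5.png',cv2.resize(im[0:250,150:530,::-1],None,fx=2,fy=2,interpolation=cv2.INTER_CUBIC))
E
```

```text
[ 479.72685814 -283.64812677  231.12033917]
[333.   6.] c [ 481.5 -133.2] len [12.5 27. ] yaw 3.6
[371.  64.] c [ 520.5 -179.2] len [28.3 32.9] yaw -71.1
[330. 127.] c [ 485.7 -239.8] len [26.9 32.3] yaw -30.6
```

View pics/w5.png

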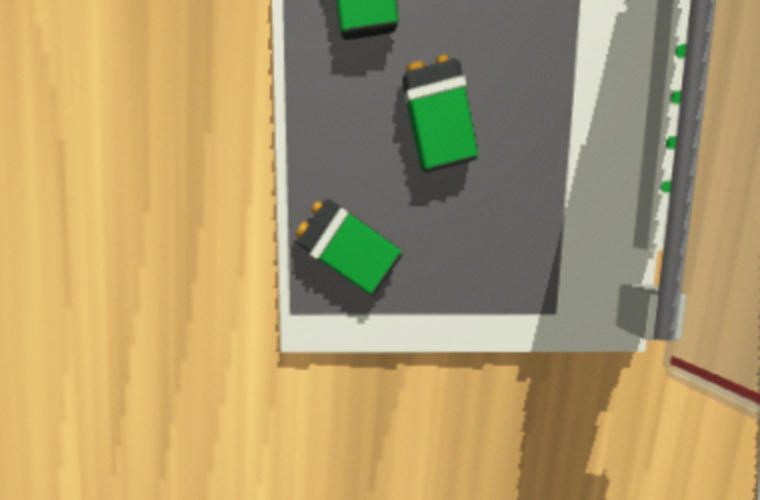

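Run:
```python
from h import *
go([480.5,-236.7,60],np.radians(149.4))
```

```text
T [0.0472 0.0033 0.171 ] R [ 8.0000e-03  3.4000e-02 -1.1188e+01]
```

>>> arm_command(
  translation=[
    [0.047, 0.003, 0.05],
    [0.047, 0.003, 0.09],
    [0.047, 0.003, 0.13],
    [0.047, 0.003, 0.15],
    [0.047, 0.003, 0.16],
    [0.047, 0.003, 0.171],
    [0.047, 0.003, 0.171],
    [0.047, 0.003, 0.171],
    [0.047, 0.003, 0.171],
    [0.047, 0.003, 0.171],
  ],
  rotation=[
    [0, 0, -11.2],
    [0, 0, -11.2],
    [0, 0, -11.2],
    [0, 0, -11.2],
    [0, 0, -11.2],
    [0, 0, -11.2],
    [0, 0, -11.2],
    [0, 0, -11.2],
    [0, 0, -11.2],
    [0, 0, -11.2],
  ],
  grip=0.4,
)

```text
t: 13.2
position: [480.1, -238.1, 60.6]
tcp_rot: [0.002, 0.266, 0.964, -0.001]
wrist_force: [0.3, 0.2, -0.0]
gripper_width: 0.601
```

Run:
```python
from h import *
c,im,d=shot('wrist','w6'); print(Rt()[1],Rt()[2]['gripper_width'])
go([480.5,-236.7,12.5],np.radians(149.4))
```

```text
[ 480.05937861 -238.39808739   60.60263707] 0.6003875838478658
T [0.0007 0.0017 0.0481] R [-0.014  0.046 -0.045]
```

View pics/w6.png

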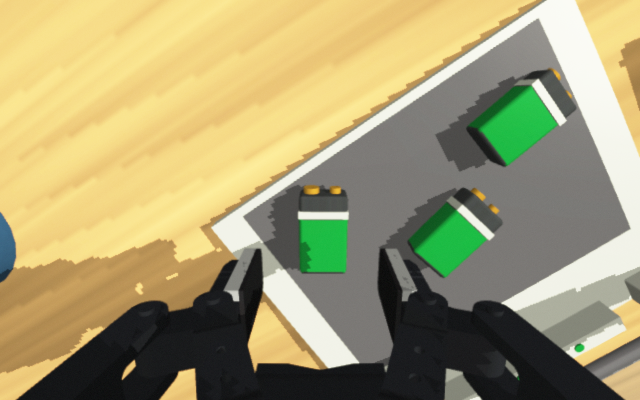

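Run:
```python
from h import *
c=dict(np.load('last_wrist.npz')); R,p,s=Rt()
def at(x,y,z):
    X=p+R.apply([x,y,0]); X[2]=z; return proj(c,[X])[0].round(0).tolist()
print('centre@27',at(0,0,27))
print('finger@27',[at(a,b,27) for a in(-11,11) for b in(25,40)])
print('face',at_z(c,[(323,196),(324,272)],27).round(1), at_z(c,[(323,196),(324,272)],27).mean(0))
```

```text
centre@27 [320.0, 236.0]
finger@27 [[364.0, 254.0], [391.0, 254.0], [366.0, 217.0], [394.0, 217.0]]
face [[ 461.4 -225.2   27. ]
 [ 500.4 -247.6   27. ]] [ 480.86144855 -236.44395014   27.        ]
```

>>> arm_command(
  translation=[
    [0, 0.0015, 0.02],
    [0, 0.0015, 0.035],
    [0, 0.0015, 0.043],
    [0, 0.0015, 0.048],
    [0, 0.0015, 0.048],
    [0, 0.0015, 0.048],
  ],
  rotation=[
    [0, 0, 0],
    [0, 0, 0],
    [0, 0, 0],
    [0, 0, 0],
    [0, 0, 0],
    [0, 0, 0],
  ],
)

```text
t: 13.75
position: [480.9, -237.8, 12.6]
tcp_rot: [0.002, 0.265, 0.964, -0.001]
wrist_force: [-0.4, -0.8, 0.2]
gripper_width: 0.598
```

>>> arm_command(
  translation=[
    [0, 0, 0],
    [0, 0, 0],
    [0, 0, 0],
    [0, 0, 0],
    [0, 0, 0],
    [0, 0, 0],
  ],
  rotation=[
    [0, 0, 0],
    [0, 0, 0],
    [0, 0, 0],
    [0, 0, 0],
    [0, 0, 0],
    [0, 0, 0],
  ],
  grip=1,
  newtons=40,
)

```text
t: 14.25
position: [481.5, -238.2, 13.2]
tcp_rot: [0.002, 0.265, 0.964, -0.001]
wrist_force: [-1.4, -0.1, 6.2]
gripper_width: 0.294
```

>>> arm_command(
  translation=[
    [0, 0, -0.02],
    [0, 0, -0.05],
    [0, 0, -0.08],
    [0, 0, -0.108],
    [0, 0, -0.108],
    [0, 0, -0.108],
  ],
  rotation=[
    [0, 0, 0],
    [0, 0, 0],
    [0, 0, 0],
    [0, 0, 0],
    [0, 0, 0],
    [0, 0, 0],
  ],
)

```text
t: 14.75
position: [481.3, -238.1, 121.7]
tcp_rot: [0.003, 0.265, 0.964, -0.002]
wrist_force: [-0.4, 0.5, -2.0]
gripper_width: 0.291
```

Run:
```python
from h import *
print(Rt()[1]); go([478.2,251.2,110],np.radians(82.3))
```

```text
[ 481.26784489 -238.11801069  121.73448273]
T [0.2528 0.419  0.0093] R [ 0.029  0.079 13.392]
```

>>> arm_command(
  translation=[
    [0.0195, 0.0322, 0],
    [0.039, 0.0644, 0],
    [0.0585, 0.0966, 0],
    [0.078, 0.1288, 0],
    [0.0975, 0.161, 0],
    [0.117, 0.1932, 0],
    [0.1365, 0.2254, 0],
    [0.156, 0.2576, 0],
    [0.1755, 0.2898, 0],
    [0.195, 0.322, 0],
  ],
  rotation=[
    [0, 0, 1],
    [0, 0, 2],
    [0, 0, 3],
    [0, 0, 4],
    [0, 0, 5],
    [0, 0, 6],
    [0, 0, 7],
    [0, 0, 8],
    [0, 0, 9],
    [0, 0, 10.3],
  ],
)

```text
t: 15.58
position: [475.7, 136.9, 117.7]
tcp_rot: [0.001, 0.654, 0.756, -0.001]
wrist_force: [0.2, -0.4, -0.9]
gripper_width: 0.29
```

>>> arm_command(
  translation=[
    [0.035, 0.005, 0],
    [0.07, 0.01, 0],
    [0.1, 0.014, 0],
    [0.112, 0.015, 0],
    [0.112, 0.015, 0],
    [0.112, 0.015, 0],
  ],
  rotation=[
    [0, 0, 1],
    [0, 0, 2],
    [0, 0, 3],
    [0, 0, 3.1],
    [0, 0, 3.1],
    [0, 0, 3.1],
  ],
)

```text
t: 16.08
position: [474.4, 247.8, 117.3]
tcp_rot: [0.001, 0.748, 0.663, -0.001]
wrist_force: [-0.3, 0.5, -0.9]
gripper_width: 0.29
```

Run:
```python
from h import *
print(Rt()[1],Rt()[2]['gripper_width']); go([478.2,251.2,60],np.radians(82.3))
c,im,d=shot('wrist','w7')
```

```text
[474.41699086 247.76498937 117.28336149] 0.29000792097700795
T [0.0041 0.0034 0.0573] R [-0.003  0.042  0.166]
```

View pics/w7.png

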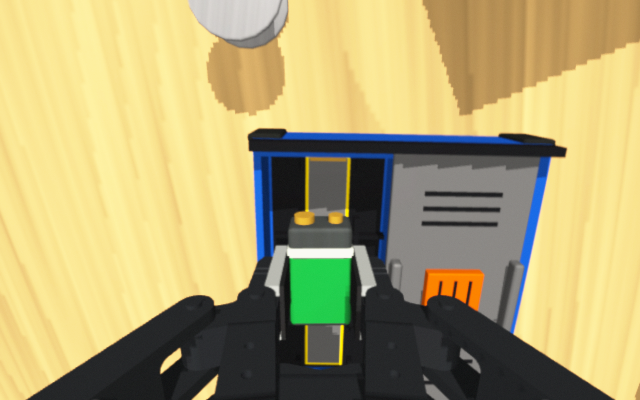

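The cell is held square, terminals towards +y. The seat 2 outline's far edge runs (305–350, 158), and its side edges are visible down to the cell.

Run:
```python
from h import *
c=dict(np.load('last_wrist.npz')); R,p,s=Rt()
X=at_z(c,[(305,158),(350,158),(306,205),(350,205)],10); print(X.round(1).tolist())
print('seat2 est', (X[:2].mean(0)-28*np.array([.134,.991,0])).round(1), X[2:].mean(0))
# cell in hand
T=at_z(c,[(290,248),(352,248),(291,324),(350,324)],p[2]+13); print('cell',T.round(1).tolist(),p, R.inv().apply(T-p).round(1))
d=c['d']; print(d[290,320])
P=at_d(c,d,[(320,290),(320,235),(320,315)]); print(P.round(1))
```

```text
[[465.8, 278.0, 10.0], [498.3, 274.1, 10.0], [461.9, 242.4, 10.0], [494.9, 238.5, 10.0]]
seat2 est [478.3 248.3  10. ] [478.38558463 240.41844678  10.        ]
cell [[462.7, 262.6, 130.4], [487.9, 259.6, 130.4], [457.8, 226.2, 130.4], [483.7, 223.1, 130.4]] [474.98109009 246.48124573 117.42830644] [[ 14.4 -14.2 -13.1]
 [ 14.5  11.2 -13.1]
 [-22.3 -14.6 -12.9]
 [-22.2  11.5 -12.9]]
146.80649
[[472.7 242.7 132.1]
 [475.7 268.2 133.8]
 [471.2 230.7 132.5]]
```

Run:
```python
from h import *
go([478.9,250.0,36],np.radians(82.3))
```

```text
T [0.0043 0.0034 0.0814] R [0.003 0.049 0.14 ]
```

>>> arm_command(
  translation=[
    [0.004, 0.0035, 0.02],
    [0.004, 0.0035, 0.04],
    [0.004, 0.0035, 0.06],
    [0.004, 0.0035, 0.075],
    [0.004, 0.0035, 0.081],
    [0.004, 0.0035, 0.081],
    [0.004, 0.0035, 0.081],
  ],
  rotation=[
    [0, 0.05, 0.14],
    [0, 0.05, 0.14],
    [0, 0.05, 0.14],
    [0, 0.05, 0.14],
    [0, 0.05, 0.14],
    [0, 0.05, 0.14],
    [0, 0.05, 0.14],
  ],
)

```text
t: 16.72
position: [480.2, 250.0, 37.9]
tcp_rot: [0.0, 0.754, 0.657, 0.001]
wrist_force: [-0.1, 0.0, -0.2]
gripper_width: 0.291
```

Run:
```python
from h import *
c,im,d=shot('wrist'); print(Rt()[1],Rt()[2]['wrist_force'])
cv2.imwrite('pics/w8.png',cv2.resize(im[100:400,200:500,::-1],None,fx=2,fy=2,interpolation=cv2.INTER_CUBIC))
```

```text
[480.58479854 250.64114442  38.59781586] [ 0.6840611  -0.44827112 -0.36170216]
```

View pics/w8.png

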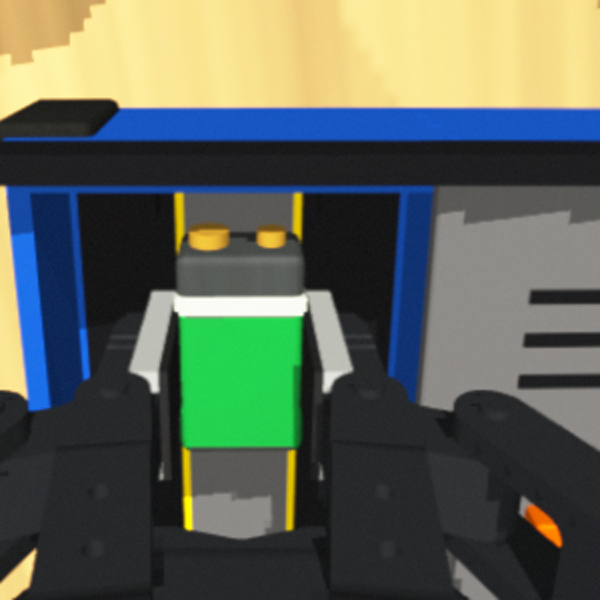

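>>> arm_command(
  translation=[
    [-0.0015, 0, 0.01],
    [-0.0015, 0, 0.017],
    [-0.0015, 0, 0.02],
    [-0.0015, 0, 0.022],
    [-0.0015, 0, 0.023],
    [-0.0015, 0, 0.024],
    [-0.0015, 0, 0.024],
  ],
  rotation=[
    [0, 0, 0],
    [0, 0, 0],
    [0, 0, 0],
    [0, 0, 0],
    [0, 0, 0],
    [0, 0, 0],
    [0, 0, 0],
  ],
)

```text
t: 17.35
position: [479.7, 249.8, 13.8]
tcp_rot: [0.0, 0.753, 0.658, 0.002]
wrist_force: [-0.2, -0.9, -0.0]
gripper_width: 0.294
```

Run:
```python
from h import *
for i in range(3):
    bot.camera('top'); print(Rt()[1],Rt()[2]['wrist_force'])
```

```text
[479.75427969 249.80335432  13.92651935] [-0.37257935 -0.30818037 -0.07386617]
[479.82841823 249.80429402  14.01959011] [ 0.20285501  0.42964828 -0.30947213]
[479.88672246 249.77874872  14.0653402 ] [ 0.37123505 -0.03311114 -0.39539287]
```

>>> arm_command(
  translation=[
    [0, 0, 0.001],
    [0, 0, 0.001],
    [0, 0, 0.001],
  ],
  rotation=[
    [0, 0, 0],
    [0, 0, 0],
    [0, 0, 0],
  ],
)

```text
t: 17.75
position: [480.0, 249.9, 13.3]
tcp_rot: [0.0, 0.753, 0.658, 0.002]
wrist_force: [-0.8, -0.3, 3.3]
gripper_width: 0.287
```

>>> arm_command(
  translation=[
    [0, 0, 0],
    [0, 0, 0],
    [0, 0, 0],
    [0, 0, 0],
  ],
  rotation=[
    [0, 0, 0],
    [0, 0, 0],
    [0, 0, 0],
    [0, 0, 0],
  ],
  grip=0.56,
)

```text
t: 18.08
position: [479.6, 249.5, 12.7]
tcp_rot: [0.0, 0.753, 0.658, 0.001]
wrist_force: [0.2, -0.4, -0.7]
gripper_width: 0.44
```

>>> arm_command(
  translation=[
    [-0.0, 0, -0.015],
    [0, 0, -0.04],
    [0, 0, -0.08],
    [-0.04, 0, -0.12],
    [-0.075, 0, -0.16],
    [-0.11, 0, -0.19],
    [-0.12, 0, -0.19],
    [-0.12, 0, -0.19],
    [-0.12, 0, -0.19],
  ],
  rotation=[
    [0, 0, 0],
    [0, 0, 0],
    [0, 0, 0],
    [0, 0, 0],
    [0, 0, 0],
    [0, 0, 0],
    [0, 0, 0],
    [0, 0, 0],
    [0, 0, 0],
  ],
)

```text
t: 18.83
position: [464.1, 128.5, 203.9]
tcp_rot: [0.002, 0.755, 0.656, 0.002]
wrist_force: [0.1, -0.3, -0.4]
gripper_width: 0.442
```

Run:
```python
from h import *
c,im,d=shot('wrist'); print(Rt()[1],Rt()[2]['wrist_force']); cells(c,im)
cv2.imwrite('pics/w9.png',cv2.resize(im[0:220,220:480,::-1],None,fx=2.5,fy=2.5,interpolation=cv2.INTER_CUBIC))
go([480,-285,230],np.radians(93.4))
```

```text
[463.19078923 130.19237559 202.76287116] [ 0.30027415  0.59364136 -0.22430053]
[317.  42.] c [477.1 244.6] len [24.4 32.8] yaw -97.5
T [-0.409   0.0731 -0.0277] R [ 0.043 -0.017 -2.241]
```

View pics/w9.png

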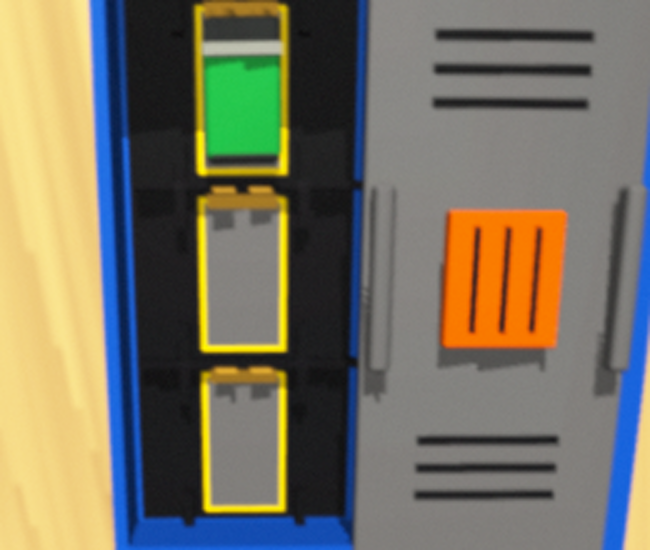

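Run:
```python
from h import *
c=dict(np.load('last_wrist.npz'))
f=lambda u,v:(u/2.5+220-.3,v/2.5-.3)
def P(L,z): return at_z(c,[f(*q) for q in L],z)
ey=np.array([.134,.991,0]);ex=np.array([.991,-.134,0])
out={}
for nm,L in (('s2',[(195,5),(288,5),(289,176),(196,176)]),('s1',[(198,195),(289,195),(288,353),(200,353)]),('s0',[(203,371),(287,371),(286,513),(203,513)])):
    X=P(L,10); out[nm]=X.mean(0); print(nm,X.mean(0).round(1),'len',((X[0]-X[3])@ey).round(1),'w',((X[1]-X[0])@ex).round(1))
b=P([(243,165)],10); print('back base', ((b-out['s2'])@ey).round(1))
t=P([(243,157)],27); print('back top', ((t-out['s2'])@ey).round(1))
w=P([(243,41),(243,56)],27); print('band', ((w-out['s2'])@ey).round(1))
s=P([(203,110),(281,110)],27); print('sides', ((s-out['s2'])@ex).round(1))
```

```text
s2 [478.1 252.   10. ] len 57.1 w 32.6
s1 [469.7 188.4  10. ] len 58.0 w 33.5
s0 [461.1 124.2  10. ] len 57.6 w 32.5
back base [-24.8]
back top [-23.5]
band [13.5  8.8]
sides [-13.3  13.3]
```

>>> arm_command(
  translation=[
    [-0.039, 0.007, -0.001],
    [-0.078, 0.014, -0.002],
    [-0.117, 0.021, -0.003],
    [-0.156, 0.028, -0.005],
    [-0.195, 0.035, -0.007],
    [-0.234, 0.042, -0.01],
    [-0.273, 0.049, -0.013],
    [-0.312, 0.056, -0.016],
    [-0.34, 0.062, -0.018],
    [-0.355, 0.065, -0.018],
  ],
  rotation=[
    [0, 0, -0.2],
    [0, 0, -0.4],
    [0, 0, -0.7],
    [0, 0, -1],
    [0, 0, -1.2],
    [0, 0, -1.4],
    [0, 0, -1.6],
    [0, 0, -1.8],
    [0, 0, -2],
    [0, 0, -2.2],
  ],
  grip=0.4,
)

```text
t: 19.72
position: [479.7, -233.0, 218.3]
tcp_rot: [-0.001, 0.687, 0.727, 0.001]
wrist_force: [0.3, 0.5, -0.0]
gripper_width: 0.598
```

>>> arm_command(
  translation=[
    [0, 0, 0],
    [0, 0, 0],
    [0, 0, 0],
  ],
  rotation=[
    [0, 0, 0],
    [0, 0, 0],
    [0, 0, 0],
  ],
)

```text
t: 19.97
position: [480.3, -227.3, 218.8]
tcp_rot: [-0.001, 0.685, 0.728, 0.002]
wrist_force: [-0.3, 1.1, -0.4]
gripper_width: 0.598
```

Run:
```python
from h import *
c,im,d=shot('wrist'); print(Rt()[1],Rt()[2]['gripper_width']); cells(c,im)
```

```text
[ 480.38691839 -227.31635076  219.20295363] 0.59999248951052
[328.  60.] c [ 480.1 -122.2] len [26.7 32.2] yaw -77.0
[367. 127.] c [ 521.1 -179.4] len [27.6 32.4] yaw -70.7
```

Run:
```python
from h import *
go([520.3,-173.5,60],np.radians(109))
```

```text
T [0.0508 0.0428 0.1594] R [ 0.026 -0.033 -3.1  ]
```

>>> arm_command(
  translation=[
    [0.051, 0.043, 0.04],
    [0.051, 0.043, 0.07],
    [0.051, 0.043, 0.1],
    [0.051, 0.043, 0.125],
    [0.051, 0.043, 0.145],
    [0.051, 0.043, 0.159],
    [0.051, 0.043, 0.159],
    [0.051, 0.043, 0.159],
    [0.051, 0.043, 0.159],
  ],
  rotation=[
    [0, 0, -3.1],
    [0, 0, -3.1],
    [0, 0, -3.1],
    [0, 0, -3.1],
    [0, 0, -3.1],
    [0, 0, -3.1],
    [0, 0, -3.1],
    [0, 0, -3.1],
    [0, 0, -3.1],
  ],
)

```text
t: 20.77
position: [521.2, -175.7, 62.5]
tcp_rot: [0.001, 0.582, 0.813, 0.002]
wrist_force: [0.8, -0.9, -0.0]
gripper_width: 0.598
```

```bash
cat >> h.py <<'E'
def pre():
    c,im,d=shot('wrist'); R,p,s=Rt(); print(p,s['gripper_width'])
    print('expect px',proj(c,[[p[0],p[1],27]]).round(0))
    for X in cells(c,im): print('  tool offset',R.inv().apply(np.r_[X,p[2]]-p).round(1))
E
python3 - <<'E'
from h import *
pre()
E
```

```text
[ 521.46560539 -176.10775225   62.85994719] 0.5962886452333898
expect px [[321. 235.]]
[279. 115.] c [ 480.1 -122.6] len [26.7 32.7] yaw 99.3
[319. 240.] c [ 522. -180.] len [26.1 32. ] yaw 107.8
  tool offset [ 64.  -21.8  -0.2]
  tool offset [-3.9 -0.7 -0. ]
```

>>> arm_command(
  translation=[
    [0.002, 0.0005, 0.02],
    [0.002, 0.0005, 0.035],
    [0.002, 0.0005, 0.043],
    [0.002, 0.0005, 0.049],
    [0.002, 0.0005, 0.049],
    [0.002, 0.0005, 0.049],
  ],
  rotation=[
    [0, 0, 0],
    [0, 0, 0],
    [0, 0, 0],
    [0, 0, 0],
    [0, 0, 0],
    [0, 0, 0],
  ],
)

```text
t: 21.32
position: [520.7, -174.5, 12.9]
tcp_rot: [0.001, 0.582, 0.813, 0.002]
wrist_force: [-0.1, 0.7, 0.0]
gripper_width: 0.6
```

>>> arm_command(
  translation=[
    [0, 0, 0],
    [0, 0, 0],
    [0, 0, 0],
    [0, 0, 0],
    [0, 0, 0],
    [0, 0, 0],
  ],
  rotation=[
    [0, 0, 0],
    [0, 0, 0],
    [0, 0, 0],
    [0, 0, 0],
    [0, 0, 0],
    [0, 0, 0],
  ],
  grip=1,
  newtons=40,
)

```text
t: 21.82
position: [521.2, -174.7, 13.4]
tcp_rot: [0.002, 0.582, 0.813, 0.002]
wrist_force: [-0.8, 0.2, 5.9]
gripper_width: 0.288
```

>>> arm_command(
  translation=[
    [0, 0, -0.02],
    [0, 0, -0.05],
    [0, 0, -0.08],
    [0, 0, -0.108],
    [0, 0, -0.108],
    [0, 0, -0.108],
  ],
  rotation=[
    [0, 0, 0],
    [0, 0, 0],
    [0, 0, 0],
    [0, 0, 0],
    [0, 0, 0],
    [0, 0, 0],
  ],
)

```text
t: 22.32
position: [520.9, -174.9, 121.9]
tcp_rot: [0.002, 0.582, 0.813, 0.002]
wrist_force: [-0.8, -0.0, -1.9]
gripper_width: 0.29
```

Run:
```python
from h import *
pre(); go([471.1,187.7,120],np.radians(82.3))
```

```text
[ 519.66223979 -174.58698872  120.23059919] 0.2930704133637211
expect px [[319. 201.]]
[288. 111.] c [ 479.6 -122.5] len [26.9 32.2] yaw 99.7
[320. 288.] c [ 543.5 -242. ] len [46.6 58.4] yaw -69.6
  tool offset [ 62.2 -21.2  -0. ]
  tool offset [-71.5   0.8  -0. ]
T [0.3586 0.0706 0.0005] R [ 0.033 -0.011  5.295]
```

>>> arm_command(
  translation=[
    [0.037, 0.007, 0],
    [0.074, 0.014, 0],
    [0.111, 0.021, 0],
    [0.148, 0.028, 0],
    [0.185, 0.035, 0],
    [0.222, 0.042, 0],
    [0.259, 0.05, 0],
    [0.295, 0.058, 0],
    [0.33, 0.065, 0],
    [0.3586, 0.0706, 0],
  ],
  rotation=[
    [0, 0, 0.5],
    [0, 0, 1],
    [0, 0, 1.6],
    [0, 0, 2.2],
    [0, 0, 2.7],
    [0, 0, 3.3],
    [0, 0, 3.8],
    [0, 0, 4.3],
    [0, 0, 4.8],
    [0, 0, 5.3],
  ],
)

```text
t: 23.2
position: [469.1, 190.2, 119.1]
tcp_rot: [-0.001, 0.753, 0.658, 0.001]
wrist_force: [0.8, 0.7, 0.3]
gripper_width: 0.294
```

>>> arm_command(
  translation=[
    [0, 0, 0.02],
    [0, 0, 0.04],
    [0, 0, 0.05],
    [0, 0, 0.05],
    [0, 0, 0.05],
  ],
  rotation=[
    [0, 0, 0],
    [0, 0, 0],
    [0, 0, 0],
    [0, 0, 0],
    [0, 0, 0],
  ],
)

```text
t: 23.62
position: [470.4, 187.2, 69.6]
tcp_rot: [-0.001, 0.753, 0.658, 0.0]
wrist_force: [-0.4, 0.5, 0.1]
gripper_width: 0.294
```

Run:
```python
from h import *
pre(); go([471.1,187.4,20],np.radians(82.3))
```

```text
[471.3709646  187.44006665  70.61422451] 0.2921887134112907
expect px [[324. 228.]]
[322. 125.] c [478.4 244.2] len [25.5 32.2] yaw -95.3
[320. 288.] c [463.9 147.6] len [36.4 45.6] yaw 80.8
  tool offset [57.2 -0.7  0.1]
  tool offset [-40.5  -2.   -0.1]
T [-0.0002 -0.0003  0.0506] R [ 0.019 -0.022 -0.012]
```

>>> arm_command(
  translation=[
    [0, 0, 0.02],
    [0, 0, 0.035],
    [0, 0, 0.045],
    [0, 0, 0.05],
    [0, 0, 0.053],
    [0, 0, 0.0555],
    [0, 0, 0.0575],
    [0, 0, 0.0575],
    [0, 0, 0.0575],
  ],
  rotation=[
    [0, 0, 0],
    [0, 0, 0],
    [0, 0, 0],
    [0, 0, 0],
    [0, 0, 0],
    [0, 0, 0],
    [0, 0, 0],
    [0, 0, 0],
    [0, 0, 0],
  ],
)

```text
t: 24.42
position: [471.9, 188.0, 13.7]
tcp_rot: [0.0, 0.753, 0.658, 0.002]
wrist_force: [0.3, -0.0, -0.1]
gripper_width: 0.293
```

Run:
```python
from h import *
print(Rt()[1],Rt()[2]['wrist_force'],Rt()[2]['gripper_width'])
```

```text
[471.92647697 188.03788234  13.66751135] [ 0.26310073 -0.0430843  -0.12268973] 0.2930056507399474
```

>>> arm_command(
  translation=[
    [-0.0005, -0.0005, 0.0008],
    [-0.0005, -0.0005, 0.0008],
    [-0.0005, -0.0005, 0.0008],
  ],
  rotation=[
    [0, 0, 0],
    [0, 0, 0],
    [0, 0, 0],
  ],
)

```text
t: 24.67
position: [471.8, 188.0, 13.4]
tcp_rot: [0.001, 0.753, 0.658, 0.002]
wrist_force: [-0.1, 0.3, 5.0]
gripper_width: 0.293
```

>>> arm_command(
  translation=[
    [0, 0, 0],
    [0, 0, 0],
    [0, 0, 0],
    [0, 0, 0],
  ],
  rotation=[
    [0, 0, 0],
    [0, 0, 0],
    [0, 0, 0],
    [0, 0, 0],
  ],
  grip=0.56,
)

```text
t: 25.0
position: [470.0, 187.7, 12.5]
tcp_rot: [-0.0, 0.753, 0.658, 0.001]
wrist_force: [-4.2, 0.3, 5.2]
gripper_width: 0.436
```

>>> arm_command(
  translation=[
    [0, 0, -0.015],
    [0, 0, -0.04],
    [0, 0, -0.08],
    [-0.035, 0, -0.11],
    [-0.075, 0, -0.14],
    [-0.11, 0, -0.17],
    [-0.15, 0, -0.18],
    [-0.19, 0, -0.19],
    [-0.22, 0, -0.2],
    [-0.22, 0, -0.2],
  ],
  rotation=[
    [0, 0, 0],
    [0, 0, 0],
    [0, 0, 0],
    [0, 0, 0],
    [0, 0, 0],
    [0, 0, 0],
    [0, 0, 0],
    [0, 0, 0],
    [0, 0, 0],
    [0, 0, 0],
  ],
)

```text
t: 25.83
position: [440.5, -39.1, 213.8]
tcp_rot: [0.003, 0.757, 0.654, 0.001]
wrist_force: [1.1, -0.8, 0.5]
gripper_width: 0.438
```

Run:
```python
from h import *
print(Rt()[1]); go([480,-227,218],np.radians(99))
```

```text
[440.5240957  -39.0638047  213.82117665]
T [-0.1802  0.0663 -0.0035] R [ 0.06   0.032 -3.465]
```

>>> arm_command(
  translation=[
    [-0.035, 0.013, 0],
    [-0.07, 0.026, 0],
    [-0.105, 0.039, 0],
    [-0.14, 0.052, 0],
    [-0.17, 0.062, 0],
    [-0.18, 0.066, 0],
    [-0.18, 0.066, 0],
    [-0.18, 0.066, 0],
    [-0.18, 0.066, 0],
  ],
  rotation=[
    [0, 0, -0.8],
    [0, 0, -1.6],
    [0, 0, -2.2],
    [0, 0, -2.8],
    [0, 0, -3.2],
    [0, 0, -3.46],
    [0, 0, -3.46],
    [0, 0, -3.46],
    [0, 0, -3.46],
  ],
  grip=0.4,
)

```text
t: 26.58
position: [482.1, -216.4, 211.4]
tcp_rot: [-0.0, 0.645, 0.764, 0.002]
wrist_force: [-0.1, 0.3, 0.6]
gripper_width: 0.599
```

Run:
```python
from h import *
pre(); go([480.7,-116.5,60],np.radians(99.5))
```

```text
[ 482.243391   -216.17090875  211.62447019] 0.5984103873725376
expect px [[321. 175.]]
[336.  73.] c [ 479.9 -122.4] len [26.4 32.3] yaw -79.0
  tool offset [92.8 13.5  0.2]
T [0.0982 0.0149 0.1518] R [ 0.031 -0.021  0.04 ]
```

>>> arm_command(
  translation=[
    [0.03, 0.005, 0.02],
    [0.06, 0.01, 0.05],
    [0.09, 0.015, 0.08],
    [0.098, 0.015, 0.11],
    [0.098, 0.015, 0.135],
    [0.098, 0.015, 0.152],
    [0.098, 0.015, 0.152],
    [0.098, 0.015, 0.152],
    [0.098, 0.015, 0.152],
  ],
  rotation=[
    [0, 0, 0],
    [0, 0, 0],
    [0, 0, 0],
    [0, 0, 0],
    [0, 0, 0],
    [0, 0, 0],
    [0, 0, 0],
    [0, 0, 0],
    [0, 0, 0],
  ],
)

```text
t: 27.38
position: [482.0, -118.4, 61.4]
tcp_rot: [0.002, 0.645, 0.764, 0.002]
wrist_force: [0.3, -0.5, 0.8]
gripper_width: 0.599
```

Run:
```python
from h import *
pre()
```

```text
[ 482.34068668 -118.71972624   61.69937195] 0.5977765884212712
expect px [[322. 235.]]
[317. 241.] c [ 480.6 -123.3] len [26.6 32. ] yaw -76.9
  tool offset [-4.2 -2.5 -0. ]
```

>>> arm_command(
  translation=[
    [0.002, -0.001, 0.02],
    [0.002, -0.001, 0.035],
    [0.002, -0.001, 0.043],
    [0.002, -0.001, 0.048],
    [0.002, -0.001, 0.048],
    [0.002, -0.001, 0.048],
  ],
  rotation=[
    [0, 0, 0],
    [0, 0, 0],
    [0, 0, 0],
    [0, 0, 0],
    [0, 0, 0],
    [0, 0, 0],
  ],
)

```text
t: 27.93
position: [480.5, -117.0, 12.7]
tcp_rot: [0.001, 0.646, 0.764, 0.002]
wrist_force: [0.3, -0.4, 0.0]
gripper_width: 0.597
```

>>> arm_command(
  translation=[
    [0, 0, 0],
    [0, 0, 0],
    [0, 0, 0],
    [0, 0, 0],
    [0, 0, 0],
    [0, 0, 0],
  ],
  rotation=[
    [0, 0, 0],
    [0, 0, 0],
    [0, 0, 0],
    [0, 0, 0],
    [0, 0, 0],
    [0, 0, 0],
  ],
  grip=1,
  newtons=40,
)

```text
t: 28.43
position: [480.8, -117.1, 13.0]
tcp_rot: [0.001, 0.646, 0.764, 0.002]
wrist_force: [-0.4, 0.6, 6.7]
gripper_width: 0.293
```

>>> arm_command(
  translation=[
    [0, 0, -0.02],
    [0, 0, -0.05],
    [0, 0, -0.08],
    [0, 0, -0.108],
    [0, 0, -0.108],
    [0, 0, -0.108],
  ],
  rotation=[
    [0, 0, 0],
    [0, 0, 0],
    [0, 0, 0],
    [0, 0, 0],
    [0, 0, 0],
    [0, 0, 0],
  ],
)

```text
t: 28.93
position: [480.7, -117.4, 121.6]
tcp_rot: [0.002, 0.646, 0.764, 0.002]
wrist_force: [0.3, 0.5, -1.0]
gripper_width: 0.288
```

Run:
```python
from h import *
pre(); go([462.5,124.0,120],np.radians(82.3))
```

```text
[ 479.45912919 -117.15920268  120.02659704] 0.29096952503287493
expect px [[319. 202.]]
[320. 290.] c [ 492.9 -189.2] len [46.7 58.7] yaw -77.8
  tool offset [-73.3   1.3  -0. ]
T [2.406e-01 2.340e-02 2.000e-04] R [ 0.036 -0.012  3.455]
```

>>> arm_command(
  translation=[
    [0.03, 0.003, 0],
    [0.06, 0.006, 0],
    [0.09, 0.009, 0],
    [0.12, 0.012, 0],
    [0.15, 0.015, 0],
    [0.18, 0.018, 0],
    [0.21, 0.021, 0],
    [0.235, 0.023, 0],
    [0.2413, 0.0234, 0],
    [0.2413, 0.0234, 0],
  ],
  rotation=[
    [0, 0, 0.4],
    [0, 0, 0.8],
    [0, 0, 1.2],
    [0, 0, 1.6],
    [0, 0, 2],
    [0, 0, 2.5],
    [0, 0, 3],
    [0, 0, 3.4],
    [0, 0, 3.45],
    [0, 0, 3.45],
  ],
)

```text
t: 29.82
position: [460.9, 126.9, 118.9]
tcp_rot: [-0.001, 0.751, 0.66, 0.001]
wrist_force: [-0.1, 0.2, -0.6]
gripper_width: 0.295
```

>>> arm_command(
  translation=[
    [0, 0, 0.02],
    [0, 0, 0.04],
    [0, 0, 0.05],
    [0, 0, 0.05],
    [0, 0, 0.05],
  ],
  rotation=[
    [0, 0, 0],
    [0, 0, 0],
    [0, 0, 0],
    [0, 0, 0],
    [0, 0, 0],
  ],
)

```text
t: 30.23
position: [462.1, 123.8, 69.6]
tcp_rot: [-0.0, 0.753, 0.658, 0.001]
wrist_force: [-0.1, 0.5, -0.1]
gripper_width: 0.289
```

Run:
```python
from h import *
pre(); go([462.5,124.7,20],np.radians(82.3))
```

```text
[462.86260523 124.2846649   70.48552662] 0.2914976143751771
expect px [[323. 228.]]
[322.  13.] c [476.6 234.8] len [12.2 25.6] yaw -7.7
[322. 120.] c [469.6 183.1] len [25.8 32.3] yaw 79.9
[320. 290.] c [455.7  83.1] len [36.7 45.8] yaw -95.2
  tool offset [111.3  -1.2   0.2]
  tool offset [59.2 -1.2  0.1]
  tool offset [-41.7  -1.6  -0.1]
T [ 0.0003 -0.0005  0.0505] R [ 0.026 -0.023 -0.003]
```

>>> arm_command(
  translation=[
    [0, 0, 0.02],
    [0, 0, 0.035],
    [0, 0, 0.045],
    [0, 0, 0.05],
    [0, 0, 0.053],
    [0, -0.0005, 0.0555],
    [0, -0.0005, 0.0575],
    [0, -0.0005, 0.058],
    [0, -0.0005, 0.058],
  ],
  rotation=[
    [0, 0, 0],
    [0, 0, 0],
    [0, 0, 0],
    [0, 0, 0],
    [0, 0, 0],
    [0, 0, 0],
    [0, 0, 0],
    [0, 0, 0],
    [0, 0, 0],
  ],
)

```text
t: 31.03
position: [462.8, 125.2, 13.0]
tcp_rot: [0.001, 0.753, 0.658, 0.002]
wrist_force: [0.1, 0.2, 3.2]
gripper_width: 0.296
```

Run:
```python
from h import *
print(Rt()[1],Rt()[2]['wrist_force'],Rt()[2]['gripper_width'])
```

```text
[462.83379194 125.22042202  13.0426649 ] [0.09568475 0.23224739 3.21857725] 0.2956605694290234
```

>>> arm_command(
  translation=[
    [0, 0, 0],
    [0, 0, 0],
    [0, 0, 0],
    [0, 0, 0],
  ],
  rotation=[
    [0, 0, 0],
    [0, 0, 0],
    [0, 0, 0],
    [0, 0, 0],
  ],
  grip=0.56,
)

```text
t: 31.37
position: [462.3, 125.0, 12.3]
tcp_rot: [0.0, 0.753, 0.658, 0.002]
wrist_force: [-0.6, -1.1, -0.0]
gripper_width: 0.438
```

>>> arm_command(
  translation=[
    [0, 0, -0.015],
    [0, 0, -0.04],
    [0, 0, -0.08],
    [0, 0, -0.12],
    [0, 0, -0.16],
    [0, 0, -0.19],
    [0, 0, -0.19],
    [0, 0, -0.19],
  ],
  rotation=[
    [0, 0, 0],
    [0, 0, 0],
    [0, 0, 0],
    [0, 0, 0],
    [0, 0, 0],
    [0, 0, 0],
    [0, 0, 0],
    [0, 0, 0],
  ],
)

```text
t: 32.03
position: [463.0, 125.0, 204.2]
tcp_rot: [0.002, 0.753, 0.658, 0.003]
wrist_force: [-0.2, -0.3, -1.2]
gripper_width: 0.44
```

Run:
```python
from h import *
pre()
c=dict(np.load('last_wrist.npz')); im=c['im']
cv2.imwrite('pics/w10.png',cv2.resize(im[0:220,220:480,::-1],None,fx=2.5,fy=2.5,interpolation=cv2.INTER_CUBIC))
```

```text
[461.72718573 124.62853953 202.30002628] 0.4414217166175853
expect px [[319. 177.]]
[318.  38.] c [476.8 244.1] len [24.4 31.9] yaw -97.1
[318. 113.] c [468.9 182.8] len [24.8 31.5] yaw -97.1
[318. 182.] c [460.4 119.8] len [24.3 31.1] yaw -97.1
  tool offset [120.4  -1.1   0.2]
  tool offset [58.6 -0.7  0.1]
  tool offset [-5.  -0.7 -0. ]
```

View pics/w10.png

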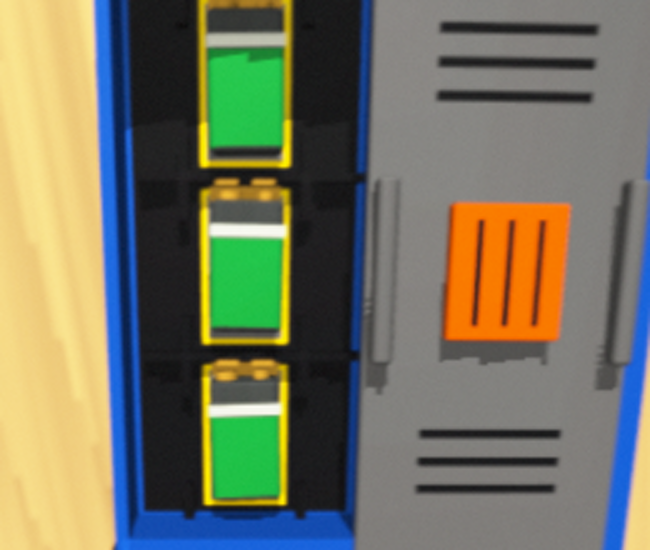

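Run:
```python
from h import *
go([558,176.5,75],np.radians(82.3))
```

```text
T [0.064  0.0881 0.1277] R [ 0.037 -0.019  0.005]
```

>>> arm_command(
  translation=[
    [0.02, 0.03, 0],
    [0.04, 0.055, 0.02],
    [0.064, 0.088, 0.05],
    [0.064, 0.088, 0.08],
    [0.064, 0.088, 0.11],
    [0.064, 0.088, 0.128],
    [0.064, 0.088, 0.128],
    [0.064, 0.088, 0.128],
    [0.064, 0.088, 0.128],
  ],
  rotation=[
    [0, 0, 0],
    [0, 0, 0],
    [0, 0, 0],
    [0, 0, 0],
    [0, 0, 0],
    [0, 0, 0],
    [0, 0, 0],
    [0, 0, 0],
    [0, 0, 0],
  ],
  grip=1,
)

```text
t: 32.83
position: [557.9, 177.0, 75.0]
tcp_rot: [0.0, 0.753, 0.658, 0.002]
wrist_force: [0.1, 0.9, 1.1]
gripper_width: -0.002
```

>>> arm_command(
  translation=[
    [0, 0, 0.012],
    [0, 0, 0.02],
    [0, 0, 0.026],
    [0, 0, 0.029],
    [0, 0, 0.029],
    [0, 0, 0.029],
  ],
  rotation=[
    [0, 0, 0],
    [0, 0, 0],
    [0, 0, 0],
    [0, 0, 0],
    [0, 0, 0],
    [0, 0, 0],
  ],
)

```text
t: 33.33
position: [558.9, 176.7, 49.3]
tcp_rot: [0.002, 0.753, 0.658, 0.002]
wrist_force: [-7.4, -3.1, 22.3]
gripper_width: 0.003
```

>>> arm_command(
  translation=[
    [0, -0.004, 0],
    [0, -0.01, 0],
    [0, -0.017, 0],
    [0, -0.024, 0],
    [0, -0.031, 0],
    [0, -0.038, 0],
    [0, -0.045, 0],
    [0, -0.052, 0],
    [0, -0.059, 0],
    [0, -0.065, 0],
  ],
  rotation=[
    [0, 0, 0],
    [0, 0, 0],
    [0, 0, 0],
    [0, 0, 0],
    [0, 0, 0],
    [0, 0, 0],
    [0, 0, 0],
    [0, 0, 0],
    [0, 0, 0],
    [0, 0, 0],
  ],
)

```text
t: 34.17
position: [497.8, 185.1, 49.4]
tcp_rot: [0.004, 0.753, 0.658, 0.005]
wrist_force: [1.3, -3.5, 17.1]
gripper_width: 0.003
```

>>> arm_command(
  translation=[
    [0, -0.005, 0],
    [0, -0.01, 0],
    [0, -0.015, 0],
    [0, -0.019, 0],
    [0, -0.022, 0],
    [0, -0.024, 0],
    [0, -0.025, 0],
    [0, -0.025, 0],
  ],
  rotation=[
    [0, 0, 0],
    [0, 0, 0],
    [0, 0, 0],
    [0, 0, 0],
    [0, 0, 0],
    [0, 0, 0],
    [0, 0, 0],
    [0, 0, 0],
  ],
)

```text
t: 34.83
position: [473.5, 188.5, 49.3]
tcp_rot: [0.004, 0.753, 0.658, 0.005]
wrist_force: [1.1, -4.3, 18.4]
gripper_width: 0.002
```

>>> arm_command(
  translation=[
    [0, -0.002, 0],
    [0, -0.004, 0],
    [0, -0.005, 0],
    [0, -0.005, 0],
  ],
  rotation=[
    [0, 0, 0],
    [0, 0, 0],
    [0, 0, 0],
    [0, 0, 0],
  ],
)

```text
t: 35.17
position: [470.8, 189.3, 49.4]
tcp_rot: [0.004, 0.753, 0.658, 0.007]
wrist_force: [7.8, -2.7, 12.5]
gripper_width: 0.002
```

Run:
```python
from h import *
for i in range(2): c,im,d=shot('wrist'); print(Rt()[1],Rt()[2]['wrist_force'])
```

```text
[470.78325583 189.31873261  49.39883572] [ 8.30837647 -2.70943253 12.97434341]
[470.82572349 189.37207473  49.44320628] [ 6.97168714 -2.5844573  12.94613871]
```

>>> arm_command(
  translation=[
    [0, 0, -0.004],
    [0, 0, -0.008],
    [0, 0, -0.02],
    [0, 0, -0.05],
    [0, 0, -0.08],
    [-0.03, 0, -0.11],
    [-0.06, 0, -0.14],
    [-0.09, 0, -0.16],
    [-0.1, 0, -0.16],
    [-0.1, 0, -0.16],
  ],
  rotation=[
    [0, 0, 0],
    [0, 0, 0],
    [0, 0, 0],
    [0, 0, 0],
    [0, 0, 0],
    [0, 0, 0],
    [0, 0, 0],
    [0, 0, 0],
    [0, 0, 0],
    [0, 0, 0],
  ],
)

```text
t: 36.1
position: [449.9, 87.1, 206.0]
tcp_rot: [0.001, 0.755, 0.656, 0.002]
wrist_force: [0.9, -0.2, -0.5]
gripper_width: 0.008
```

Run:
```python
from h import *
pre(); c=dict(np.load('last_wrist.npz')); im=c['im']; d=c['d']
m=cv2.inRange(im,(200,70,0),(255,160,60)); m[:,500:]=0
n,l,s,ce=cv2.connectedComponentsWithStats(m); i=1+np.argmax(s[1:,4]); X=at_z(c,[ce[i]],54.5); print(s[i],'tab',X)
u,v=ce[i]; P=at_d(c,d,[(u-6,v),(u+6,v),(u,v+45),(u,v+55)]); print(P.round(1))
cv2.imwrite('pics/w11.png',cv2.resize(im[0:220,200:500,::-1],None,fx=2.5,fy=2.5,interpolation=cv2.INTER_CUBIC))
go([689.5,-167.5,280],np.radians(93.4))
```

```text
[449.2493294   89.37311079 204.88484653] -0.002609699935236785
expect px [[320. 173.]]
[ 304   27   48   58 2368] tab [[469.45770018 189.33351365  54.5       ]]
[[458.3 159.9 350.6]
 [474.1 188.6  55.7]
 [465.  155.   50. ]
 [458.3 159.9 350.6]]
T [-0.2217  0.2731 -0.075 ] R [ 0.022 -0.017 -2.243]
```

View pics/w11.png

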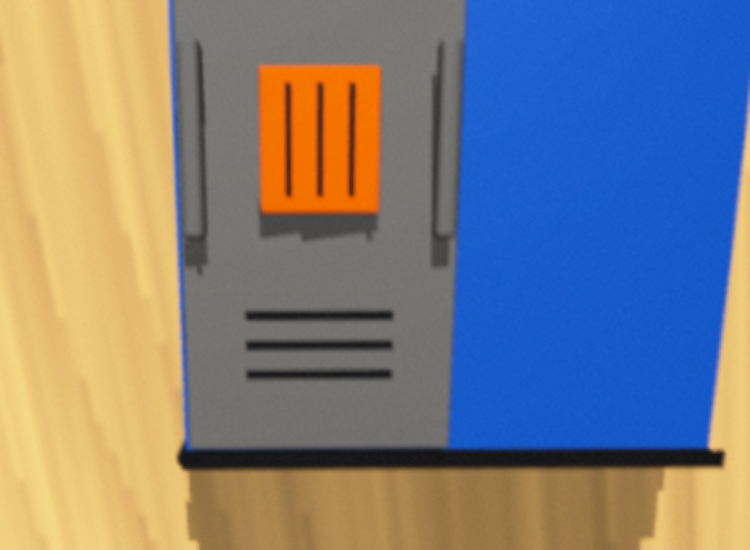

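>>> arm_command(
  translation=[
    [-0.01, 0.012, -0.035],
    [-0.03, 0.037, -0.055],
    [-0.053, 0.065, -0.07],
    [-0.077, 0.095, -0.075],
    [-0.101, 0.125, -0.075],
    [-0.125, 0.154, -0.075],
    [-0.149, 0.184, -0.075],
    [-0.173, 0.213, -0.075],
    [-0.197, 0.243, -0.075],
    [-0.2217, 0.2731, -0.075],
  ],
  rotation=[
    [0, 0, -0.2],
    [0, 0, -0.4],
    [0, 0, -0.7],
    [0, 0, -1],
    [0, 0, -1.2],
    [0, 0, -1.4],
    [0, 0, -1.6],
    [0, 0, -1.8],
    [0, 0, -2],
    [0, 0, -2.24],
  ],
  grip=0.65,
)

```text
t: 36.98
position: [692.2, -163.9, 277.6]
tcp_rot: [-0.002, 0.683, 0.73, 0.002]
wrist_force: [0.4, 1.1, 1.1]
gripper_width: 0.353
```

>>> arm_command(
  translation=[
    [0, 0, 0],
    [0, 0, 0],
    [0, 0, 0],
    [0, 0, 0],
  ],
  rotation=[
    [0, 0, 0],
    [0, 0, 0],
    [0, 0, 0],
    [0, 0, 0],
  ],
)

```text
t: 37.32
position: [690.8, -162.8, 279.9]
tcp_rot: [-0.001, 0.684, 0.73, 0.002]
wrist_force: [-0.8, -0.5, 0.4]
gripper_width: 0.347
```

Run:
```python
from h import *
R,p,s=Rt(); print(p,s['gripper_width']); go([687.9,-168,202],np.radians(93.4))
c,im,d=shot('wrist'); cv2.imwrite('pics/w12.png',im[:,:,::-1])
```

```text
[ 690.79444084 -162.81115554  279.88367377] 0.3467518745929008
T [-0.0053 -0.0034  0.0779] R [ 0.022 -0.041  0.07 ]
```

>>> arm_command(
  translation=[
    [-0.005, -0.003, 0],
    [-0.005, -0.003, 0.015],
    [-0.005, -0.003, 0.03],
    [-0.005, -0.003, 0.045],
    [-0.005, -0.003, 0.06],
    [-0.005, -0.003, 0.07],
    [-0.005, -0.003, 0.077],
    [-0.005, -0.003, 0.077],
  ],
  rotation=[
    [0, 0, 0.07],
    [0, 0, 0.07],
    [0, 0, 0.07],
    [0, 0, 0.07],
    [0, 0, 0.07],
    [0, 0, 0.07],
    [0, 0, 0.07],
    [0, 0, 0.07],
  ],
)

```text
t: 38.03
position: [687.4, -171.2, 202.2]
tcp_rot: [-0.0, 0.687, 0.727, 0.001]
wrist_force: [-0.7, -0.7, 0.3]
gripper_width: 0.352
```

>>> arm_command(
  translation=[
    [0, 0, 0],
    [0, 0, 0],
    [0, 0, 0],
    [0, 0, 0],
    [0, 0, 0],
  ],
  rotation=[
    [0, 0, 0],
    [0, 0, 0],
    [0, 0, 0],
    [0, 0, 0],
    [0, 0, 0],
  ],
  grip=1,
  newtons=30,
)

```text
t: 38.45
position: [685.5, -171.5, 204.1]
tcp_rot: [-0.002, 0.687, 0.726, -0.001]
wrist_force: [-9.3, 0.5, 2.1]
gripper_width: 0.128
```

Run:
```python
from h import *
R,p,s=Rt(); print(p,s['wrist_force'],s['gripper_width'])
r=np.hypot(177,44);f=np.arctan2(44,-177); A=f-1.65
print(R.as_matrix().round(3).tolist())
for a in np.linspace(1.65,0,31):
    print(round(a,3),(np.array([r*np.cos(f-a)-r*np.cos(A),-(r*np.sin(f-a)-r*np.sin(A))])/1000).round(4))
```

```text
[ 685.53281031 -171.48280916  204.12514187] [-9.31225145  0.51904089  2.13298108] 0.1277531272730983
[[-0.055, 0.998, -0.004], [0.998, 0.055, 0.001], [0.002, -0.004, -1.0]]
1.65 [ 0. -0.]
1.595 [-0.0096 -0.0029]
1.54 [-0.0193 -0.0053]
1.485 [-0.0292 -0.0072]
1.43 [-0.0391 -0.0085]
1.375 [-0.0491 -0.0092]
1.32 [-0.0592 -0.0094]
1.265 [-0.0692 -0.0091]
1.21 [-0.0792 -0.0082]
1.155 [-0.0891 -0.0067]
1.1 [-0.0989 -0.0047]
1.045 [-0.1086 -0.0022]
0.99 [-0.1182  0.0008]
0.935 [-0.1276  0.0044]
0.88 [-0.1367  0.0085]
0.825 [-0.1457  0.0131]
0.77 [-0.1543  0.0182]
0.715 [-0.1627  0.0237]
0.66 [-0.1707  0.0297]
0.605 [-0.1784  0.0361]
0.55 [-0.1858  0.0429]
0.495 [-0.1927  0.0502]
0.44 [-0.1993  0.0578]
0.385 [-0.2054  0.0657]
0.33 [-0.2111  0.074 ]
0.275 [-0.2163  0.0826]
0.22 [-0.221   0.0914]
0.165 [-0.2252  0.1005]
0.11 [-0.229   0.1098]
0.055 [-0.2322  0.1193]
0.0 [-0.2349  0.129 ]
```

>>> arm_command(
  translation=[
    [0, -0.007, -0.0015],
    [0, -0.0145, -0.004],
    [0, -0.024, -0.006],
    [0, -0.0345, -0.0078],
    [0, -0.0455, -0.009],
    [0, -0.0566, -0.0094],
    [0, -0.0667, -0.0093],
    [0, -0.0817, -0.0082],
    [0, -0.0966, -0.0058],
    [0, -0.1111, -0.0022],
  ],
  rotation=[
    [0, 0, 0],
    [0, 0, 0],
    [0, 0, 0],
    [0, 0, 0],
    [0, 0, 0],
    [0, 0, 0],
    [0, 0, 0],
    [0, 0, 0],
    [0, 0, 0],
    [0, 0, 0],
  ],
)

```text
t: 39.28
position: [578.6, -178.2, 208.3]
tcp_rot: [0.004, 0.687, 0.726, 0.003]
wrist_force: [2.2, -2.0, 2.1]
gripper_width: 0.124
```

>>> arm_command(
  translation=[
    [0, -0.0096, 0.003],
    [0, -0.019, 0.0066],
    [0, -0.0281, 0.0107],
    [0, -0.0371, 0.0153],
    [0, -0.0457, 0.0204],
    [0, -0.0541, 0.0259],
    [0, -0.0621, 0.0319],
    [0, -0.0698, 0.0383],
    [0, -0.0772, 0.0451],
    [0, -0.0841, 0.0524],
  ],
  rotation=[
    [0, 0, 0],
    [0, 0, 0],
    [0, 0, 0],
    [0, 0, 0],
    [0, 0, 0],
    [0, 0, 0],
    [0, 0, 0],
    [0, 0, 0],
    [0, 0, 0],
    [0, 0, 0],
  ],
)

```text
t: 40.12
position: [493.0, -183.3, 152.9]
tcp_rot: [0.002, 0.687, 0.726, 0.001]
wrist_force: [0.6, -5.0, 2.8]
gripper_width: 0.124
```

Run:
```python
from h import *
R,p,s=Rt(); print(p,s['wrist_force'],s['gripper_width'])
q=R.inv().apply(p-np.array([451.7,-179.8,73.7])); print(q)
r=np.hypot(177,44);f=np.arctan2(44,-177)
print('a from x', f-np.arccos((q[1]-177)/r),'from z',f-(np.pi-np.arcsin((44-q[2])/r)))
```

```text
[ 492.98882424 -183.33566031  152.92331598] [ 0.5932701  -5.04771357  2.81183338] 0.12379000737275239
[ -5.8464073   41.32886464 -79.06545494]
a from x 0.48831358158396876 from z 0.49697599764782385
```

>>> arm_command(
  translation=[
    [0, -0.0066, 0.0076],
    [0, -0.0127, 0.0155],
    [0, -0.0184, 0.0238],
    [0, -0.0236, 0.0324],
    [0, -0.0283, 0.0412],
    [0, -0.0325, 0.0503],
    [0, -0.0345, 0.0549],
    [0, -0.0363, 0.0596],
    [0, -0.038, 0.0643],
    [0, -0.0388, 0.0667],
  ],
  rotation=[
    [0, 0, 0],
    [0, 0, 0],
    [0, 0, 0],
    [0, 0, 0],
    [0, 0, 0],
    [0, 0, 0],
    [0, 0, 0],
    [0, 0, 0],
    [0, 0, 0],
    [0, 0, 0],
  ],
)

```text
t: 40.95
position: [454.8, -185.5, 85.0]
tcp_rot: [0.001, 0.687, 0.726, 0.001]
wrist_force: [1.7, -6.1, 2.1]
gripper_width: 0.127
```

>>> arm_command(
  translation=[
    [0, -0.0006, 0.0018],
    [0, -0.001, 0.0036],
    [0, -0.0015, 0.0054],
    [0, -0.002, 0.0072],
    [0, -0.0025, 0.009],
    [0, -0.0028, 0.0105],
    [0, -0.0028, 0.0105],
  ],
  rotation=[
    [0, 0, 0],
    [0, 0, 0],
    [0, 0, 0],
    [0, 0, 0],
    [0, 0, 0],
    [0, 0, 0],
    [0, 0, 0],
  ],
)

```text
t: 41.53
position: [451.8, -185.6, 74.7]
tcp_rot: [0.001, 0.687, 0.726, 0.001]
wrist_force: [2.0, -6.6, 0.4]
gripper_width: 0.127
```

>>> arm_command(
  translation=[
    [0, 0, 0.0005],
    [0, 0, 0.001],
    [0, 0, 0.0015],
    [0, 0, 0.002],
    [0, 0, 0.002],
  ],
  rotation=[
    [0, 0, 0],
    [0, 0, 0],
    [0, 0, 0],
    [0, 0, 0],
    [0, 0, 0],
  ],
)

```text
t: 41.95
position: [451.3, -185.7, 72.6]
tcp_rot: [0.001, 0.687, 0.726, 0.001]
wrist_force: [0.8, -7.0, 1.5]
gripper_width: 0.13
```

>>> arm_command(
  translation=[
    [0, 0, 0.0005],
    [0, 0, 0.001],
    [0, 0, 0.0015],
    [0, 0, 0.002],
    [0, 0, 0.002],
  ],
  rotation=[
    [0, 0, 0],
    [0, 0, 0],
    [0, 0, 0],
    [0, 0, 0],
    [0, 0, 0],
  ],
)

```text
t: 42.37
position: [451.1, -185.7, 71.7]
tcp_rot: [0.0, 0.688, 0.726, 0.0]
wrist_force: [-3.1, -5.0, 9.8]
gripper_width: 0.127
```

>>> arm_command(
  translation=[
    [0, 0, 0],
    [0, 0, 0],
    [0, 0, 0],
    [0, 0, 0],
    [0, 0, 0],
  ],
  rotation=[
    [0, 0, 0],
    [0, 0, 0],
    [0, 0, 0],
    [0, 0, 0],
    [0, 0, 0],
  ],
  grip=0.5,
)

```text
t: 42.78
position: [451.8, -183.4, 70.7]
tcp_rot: [-0.0, 0.687, 0.727, 0.002]
wrist_force: [0.0, -0.7, 0.4]
gripper_width: 0.498
```

>>> arm_command(
  translation=[
    [0, 0, -0.015],
    [0, 0, -0.04],
    [0, 0, -0.07],
    [0, 0, -0.1],
    [0, 0, -0.13],
    [0, 0, -0.16],
    [0, 0, -0.16],
    [0, 0, -0.16],
  ],
  rotation=[
    [0, 0, 0],
    [0, 0, 0],
    [0, 0, 0],
    [0, 0, 0],
    [0, 0, 0],
    [0, 0, 0],
    [0, 0, 0],
    [0, 0, 0],
  ],
)

```text
t: 43.45
position: [452.9, -184.6, 233.0]
tcp_rot: [0.002, 0.687, 0.727, 0.002]
wrist_force: [-0.0, 0.1, -0.2]
gripper_width: 0.498
```

Run:
```python
from h import *
R,p,s=Rt(); print(p,s['wrist_force'],s['t'])
c,im,d=shot('wrist','w13')
# compare bar to the initial prediction
m=cv2.inRange(im,(150,0,0),(255,60,60)); n,l,st,ce=cv2.connectedComponentsWithStats(m)
print([ (st[i].tolist(),ce[i].round(1).tolist()) for i in range(1,n) if st[i,4]>60])
print('bar ends pred',proj(c,[[447.2,-133.2,96],[454.1,-228.8,96]]).round(1).tolist(),'edge pred',proj(c,[[438.2,-69.1,50],[450.9,-295.2,50]]).round(1).tolist())
c2,i2,d2=shot('scene')
a=cv2.resize(i2[120:320,240:500,::-1],None,fx=3,fy=3,interpolation=cv2.INTER_CUBIC); cv2.imwrite('pics/s2.png',a)
```

```text
[ 452.90376308 -184.59247815  232.97387919] [-0.02082312  0.09290111 -0.23671857] 43.45
[([307, 42, 208, 193, 2643], [341.5, 125.4]), ([310, 243, 58, 34, 279], [328.3, 269.0]), ([411, 271, 73, 4, 198], [446.7, 272.8])]
bar ends pred [[316.8, 123.8], [318.8, 236.4]] edge pred [[310.7, 44.5], [312.1, 277.7]]
```

View pics/s2.png

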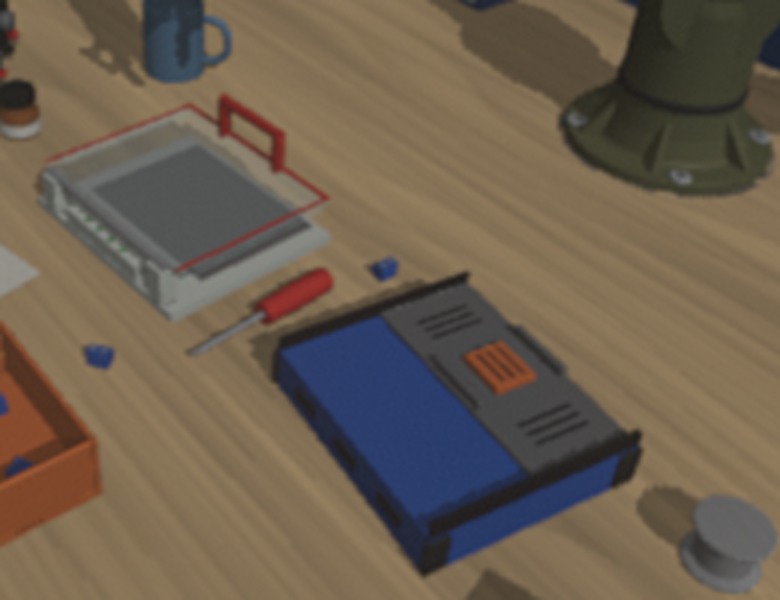

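Run:
```python
from h import *
a=cv2.imread('pics/scene0.png')[:,:,::-1].astype(int); b=np.load('last_scene.npz')['im'].astype(int)
d=np.abs(a-b).max(2)>50; w=np.zeros_like(d); w[140:330,240:510]=1; d&=w.astype(bool)
n,l,s,ce=cv2.connectedComponentsWithStats(d.astype(np.uint8)); print([s[i].tolist() for i in range(1,n) if s[i,4]>3])
```

```text
[]
```

Run:
```python
from h import *
a=cv2.imread('pics/scene0.png')[:,:,::-1].astype(int); b=np.load('last_scene.npz')['im'].astype(int)
d=np.abs(a-b).max(2)>22; w=np.zeros_like(d); w[140:330,240:510]=1; d&=w.astype(bool)
n,l,s,ce=cv2.connectedComponentsWithStats(d.astype(np.uint8)); print([s[i].tolist() for i in range(1,n) if s[i,4]>3])
bot.hand_in()
```

```text
[[271, 140, 17, 9, 60], [300, 140, 2, 2, 4], [443, 140, 3, 2, 5], [410, 146, 3, 2, 4], [313, 150, 21, 13, 37], [289, 153, 24, 9, 43], [317, 156, 8, 6, 12], [313, 163, 18, 11, 42], [326, 162, 4, 3, 5], [330, 175, 20, 10, 44], [340, 186, 10, 5, 18]]
the job is handed in; nothing more can be done
```

The job is done and handed in at about 43 s of the 208 s allowed.

**What I did:**
- **Opening:** I swung the guard up to its stop. I then held the tab fully down and slid the cover to its end stop.
- **Cells:** All three cells on the tray went one into each compartment, flat, with their terminals towards the brass contacts.
- **Closing:** With the tab held down I slid the cover shut against its stop, then let the tab spring back up. I lowered the guard slowly until I felt about 10 N at its stop, then released it.

**What the last checks showed:**
- **Cell centring:** The cells in compartments 0 and 1 sit within about 1.5 mm of the outline centre. The cell in compartment 2 sits about 2 mm towards -y but inside its outline, so I left it.
- **Cover:** The tab is up and where it belongs with the cover shut. I did not tug the cover to test the catch.
- **Guard:** In the last wrist picture its edge lies within a few pixels of where it was at the start.
- **Bench:** Between the first and last scene pictures there were no strong changes around the tester and tray. A finer comparison showed faint ones along the guard and at the emptied tray; I didn't look into them further. I saw no bystander moved.
- **Measurement disagreement:** The cameras differed by about 2 mm on the tester's position. An early rough fit of the rails was about 7 mm off, so I dropped it.

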